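# Open a vacuum jar, load it with sample pots and close it again

### The job

The vacuum jar on the packing table is clamped and under vacuum. Swing its clamp lever round to the open stop and turn the vent tap on the glass bell fully open before you lift the bell off; stand the bell upright on the round rubber mat, then set every sample pot upright in a pocket of its own in the jar's base. Put the bell back square on its seat with the tap still open, then turn the tap fully shut and swing the lever back to its locked stop; never tip the bell, and leave the other things on the table where they are.

Things in the scene. Friction and masses are not known exactly. Their poses are not given: they have to be found in the camera images.
- jar_base: base of the vacuum jar, fixed to the table: grey disc 172 mm across and 12 mm thick with, in its middle, an aluminium block 88 x 88 mm standing 18 mm higher (top at z 30 mm) with four round pockets, and an ear that carries the clamp lever. Origin at the centre of its underside on the table; z up; the block's sides lie along its x and y axes.
- jar_seat (a point): centre of the seat for the bell: the top of the grey disc, 12 mm above the table; axes as jar_base
- bell: glass bell, about 0.5 kg: 140 mm across outside, 132 inside, 66 high (58 inside), steel-bound foot flange 164 across, 10 thick. Origin: centre of its rim plane; z up; the vent tap lies 50 mm out along +x. Seats at any yaw, 4 mm play round the block's corners. The vacuum is not felt as a force, but the bell must not be raised off the seat, nor lowered on to it, with the tap shut.
- bell_knob (a point): point on the axis of the bell's black lift knob, an upright cylinder 28 mm across, 36 mm high; the point is 24 mm above the bell's top and 12 mm below the knob's top (90 mm above the bell's rim)
- vent_tap (a joint): vent tap on the bell: 0 = shut (its wing lies crosswise to the line from knob to tap), 1.57 = fully open (wing along that line), with stops at both ends. Seen from above it opens clockwise. Light friction (0.04 N m), stays where it is left. It starts shut or within 0.12 of shut.
- tap_wing (a point): centre of the tap's black wing, on its turning axis, 50 mm from the knob's axis and 96 mm above the bell's rim: a bar 40 mm long (along the point's y), 10 mm thick (along the point's x) and 22 mm high; its top is 8 mm above this point, its underside 14 mm below. z up.
- clamp_lever (a joint): clamp lever on the base, a flat steel lever turning about an upright pivot: 0 = locked (its toe points to the jar's centre and lies over the bell's flange, grip post straight outward), 1.57 = open (lever turned a quarter turn counter-clockwise seen from above, toe clear of the flange), stops at both ends. Friction 0.08 N m, stays where it is left. It starts locked or within 0.12 of locked.
- lever_grip (a point): point on the axis of the lever's black upright grip post (14 mm across, its top at z 90 mm, its foot at z 33 mm), 55 mm from the pivot; the point is at z 75 mm
- lever_pivot (a point): pivot of the clamp lever, on the base 100 mm from the jar's centre
- bell_mat: round dark rubber mat with a grey middle, 184 mm across, 3 mm thick, fixed on the table: where the bell stands while it is off. Origin at the centre of its underside. Tall fixed can stacks (up to 410 mm) stand beyond it: from x 0.55 m on for y over 0.27 m, from x 0.48 m on for y over 0.44 m.
- pocket0 (a point): centre of the floor of one of the four pockets in the block, 16 mm above the table: round bore 31 mm across, 14 mm deep, rim chamfered 2 mm; the pockets are 46 mm apart in a square, all alike
- pocket1 (a point): centre of the floor of one of the four pockets in the block, 16 mm above the table: round bore 31 mm across, 14 mm deep, rim chamfered 2 mm; the pockets are 46 mm apart in a square, all alike
- pocket2 (a point): centre of the floor of one of the four pockets in the block, 16 mm above the table: round bore 31 mm across, 14 mm deep, rim chamfered 2 mm; the pockets are 46 mm apart in a square, all alike
- pocket3 (a point): centre of the floor of one of the four pockets in the block, 16 mm above the table: round bore 31 mm across, 14 mm deep, rim chamfered 2 mm; the pockets are 46 mm apart in a square, all alike
- pot0: sample pot, a plain closed aluminium tin with a slightly wider steel lid: 28 mm across, 34 mm high, 50 g, standing on the table; origin at the centre of its underside, z up. Two to four of the pots are present.
- pot1: sample pot, a plain closed aluminium tin with a slightly wider steel lid: 28 mm across, 34 mm high, 50 g, standing on the table; origin at the centre of its underside, z up. Two to four of the pots are present.
- pot2: sample pot, a plain closed aluminium tin with a slightly wider steel lid: 28 mm across, 34 mm high, 50 g, standing on the table; origin at the centre of its underside, z up. Two to four of the pots are present.
- pot3: sample pot, a plain closed aluminium tin with a slightly wider steel lid: 28 mm across, 34 mm high, 50 g, standing on the table; origin at the centre of its underside, z up. Two to four of the pots are present.
- label_dispenser: big label machine with an upright reel, fixed, never moves; an obstacle: its tall part (reel, up to z 245 mm) reaches from 150 mm before to 130 mm beyond its origin in world x and from 75 mm to the right to 150 mm to the left in world y; a low part (up to z 90 mm) goes 115 mm to the right. Origin in the middle of its foot on the table, x ahead, y left.
- tape_stand: desk tape dispenser, fixed, never moves; an obstacle up to z 130 mm: it reaches 100 mm before and beyond its origin in world x and 38 mm to either side in world y. Origin in the middle of its foot on the table.
- date_stamp: bystander, leave alone: wooden hand stamp, 27x48x62 mm; origin at the centre of its underside
- tally_counter: bystander, leave alone: round steel tally counter, 52x45x17 mm; origin at the centre of its underside
- seal_pad: bystander, leave alone: small yellow-brown pad of paper seal strips, 25x42x11 mm; origin at the centre of its underside
- glue_stick: bystander, leave alone: upright glue stick with red cap, 25 mm across, 92 mm high; origin at the centre of its underside
There are look-alikes about, which are no part of the job. Leave any orange look-alike of the pot2 alone.

How it is judged:
On the way, in this order (a step that is already met when the one before it is completed fails the run):
1. the clamp lever is swung open and the vent tap turned open while the bell still sits on its seat (horizontal distance between bell and jar_seat below 0.008 m and z of bell in the frame of jar_seat below 0.004 m and angle between bell's own z axis and vertical below 0.05 rad and value of joint vent_tap above 1.25 rad and value of joint clamp_lever above 1.3 rad), for 0.2 s.
2. the bell stands upright on the rubber mat, let go (horizontal distance between bell and bell_mat below 0.04 m and height (world z) of bell below 0.008 m and angle between bell's own z axis and vertical below 0.06 rad and contact force between the fingers and bell below 0.1 N), for 0.2 s.
3. every pot stands in a pocket of the base ((horizontal distance between pot0 and pocket0 below 0.006 m or horizontal distance between pot0 and pocket1 below 0.006 m or horizontal distance between pot0 and pocket2 below 0.006 m or horizontal distance between pot0 and pocket3 below 0.006 m) and z of each of pot0, pot1, pot2, pot3 in the frame of jar_seat below 0.006 m and angle between each of pot0, pot1, pot2, pot3's own z axis and vertical below 0.15 rad and (horizontal distance between pot1 and pocket0 below 0.006 m or horizontal distance between pot1 and pocket1 below 0.006 m or horizontal distance between pot1 and pocket2 below 0.006 m or horizontal distance between pot1 and pocket3 below 0.006 m) and (horizontal distance between pot2 and pocket0 below 0.006 m or horizontal distance between pot2 and pocket1 below 0.006 m or horizontal distance between pot2 and pocket2 below 0.006 m or horizontal distance between pot2 and pocket3 below 0.006 m) and (horizontal distance between pot3 and pocket0 below 0.006 m or horizontal distance between pot3 and pocket1 below 0.006 m or horizontal distance between pot3 and pocket2 below 0.006 m or horizontal distance between pot3 and pocket3 below 0.006 m)), for 0.2 s.
4. the bell is back on its seat with the tap still open (horizontal distance between bell and jar_seat below 0.008 m and z of bell in the frame of jar_seat below 0.004 m and angle between bell's own z axis and vertical below 0.05 rad and value of joint vent_tap above 1.25 rad), for 0.2 s.
At the end, for the whole second after the job is handed in: Every pot upright in a pocket (within 6 mm of its centre, foot below the block's top), the bell on its seat (within 8 mm of the centre, 4 mm of height), the tap within 0.2 rad of shut and the lever within 0.2 rad of locked (all of step 3 and horizontal distance between bell and jar_seat below 0.008 m and z of bell in the frame of jar_seat below 0.004 m and angle between bell's own z axis and vertical below 0.05 rad and value of joint each of vent_tap, clamp_lever below 0.2 rad and linear speed of bell below 0.01 m/s); the robot touches nothing.
It fails at once if the bell is raised off its seat, or lowered to it, with the vent tap shut (value of joint vent_tap below 0.9 rad and horizontal distance between bell and jar_seat below 0.02 m and z of bell in the frame of jar_seat above 0.012 m).
It fails at once if the bell is tipped by more than 35 degrees (angle between bell's own z axis and vertical above 0.61 rad).
It fails at once if a bystander is pushed more than 4 cm (distance of any of date_stamp, tally_counter, seal_pad, glue_stick from where it was at the start of the episode above 0.04 m).
Of pot0, pot1, pot2, pot3 only 2 to 4 are there at a start; the rules pass over those that are not, and their reading is None.
At some moment in a run one of pot0, pot1, pot2, pot3 may be knocked a few centimetres aside while the robot is not near it.
Once in a run the grip may slacken for a moment while it holds something.
It also fails if it takes over 210 s, if anything falls off the work surface, if the arm or the gripper's body presses on something with over 40 N, if the wrist force passes 120 N, or if a joint passes its speed limit or range.

### The arm

A 6-joint arm with a two-finger parallel gripper is mounted at the origin on a cart in front of the work surface, level with it; the furniture and walls round the work are solid. World frame = base frame: x ahead of the robot, y to its left, z up, the work surface at z = 0. Lengths are in m, angles in rad, forces in N, time in s.
With the tool pointing down it reaches from about 0.3 to 0.875 m from the base axis. Payload 6.4 kg.
Tool frame: the origin (TCP) lies at the very end of the fingers, on their centre line; the grasp point (between the pads) lies 19 mm behind it; x points along the fingers, y is the direction in which the jaws open and shut, and the axes are right-handed (so a half turn about x gives the same grasp; the last joint's range is limited). The gripper opens to 85 mm and grips with 20 to 120 N. Pads are 22 mm wide; open, the fingers measure 114 mm over their backs; the gripper's body (76 mm by 85 mm) begins 54 mm behind the grasp point. The pads swing forward as they close: fully open they stand 13 mm farther back than shut.
Start: joints at [-1.523, 0.181, 1.607, -0, 1.354, -0.206], TCP at [0.144, -0.557, 0.231] pointing down, gripper open.
Joint ranges: [-2.99, 2.99], [-0.89, 2.07], [0.3, 2.58], [-1.14, 4.28], [0, 2.63], [-3.12, 3.12]. Speed limits (rad/s): [2.57, 2.57, 3.01, 3.14, 3.14, 3.14].

### API

Orientations are given as a unit quaternion [w, x, y, z].
In Python, from bench import status, optics, hand_in gives the robot as it stands. The module is installed in compiled form; this text tells all that it offers.
- The arm moves only by the shell command python3 -m jog 'ROWS'. ROWS is JSON, one flat list of numbers, 5 for each row, row after row: the shift along the tool's x, y, z in mm, then the turn about the tool's x in degrees, then the opening in per cent of the stroke, from 0 (shut) to 100 (fully open). In form: [tx, ty, tz, yaw, gripper, tx, ty, tz, yaw, gripper, ...]. A call has exactly 5 rows; each row is the pose to reach, as a shift and turn from the pose commanded when the call began, along the tool's axes at that moment; what a row does not reach only later rows make up. A row lasts 1/10 s, in which the tool goes at most 50 mm and 8.59 degrees, less where a joint would pass 70% of its speed; a pose out of reach is approached as far as the arm can. A call with a gripper value outside its range is refused whole. The fingers move at their own pace and stop on an object; the grip force is fixed at half the most. Time passes only in rows, so rows that repeat a pose let the fingers close, or fill a call up. It gives the time, the measured TCP pose, the force and the opening at its end, in the units of the state.
- status.get_obs(): the state, without advancing time (a new reading comes with each control period).
- optics.camera(name): name is "side" or "top"; returns the picture (420x560x3 uint8, red, green, blue); there is no depth.
- optics.get_calibration(name): a dict with "vertical_fov" (degrees; the focal length in pixels is half the picture's height over the tangent of half this angle, whatever the lens; pixels are square), "cx", "cy" (the principal point, pixels), "extrinsics" (4x4, takes a point from camera to world coordinates). Camera axes: x right, y up, looking along -z (the intrinsics and any distortion apply to the point x, -y, -z); pixel columns grow to the right and rows downward; lengths in m; the calibration is good to about 2 mm. A picture is of the moment at which its call begins. get_calibration takes no time and is no camera call.
- hand_in(): hands the job in, once; it reports no verdict.
The state is a dict: "time_s": time; "q": joint angles; "dq": joint speeds; "joint_efforts": joint torques, N m; "eef_pos": TCP position; "eef_rot": TCP orientation; "wrist_force": force on the tool from outside, world axes, zero at the start; "torque": the same for the moment, N m; "opening": opening from 0.0 (shut) to 1.0 (fully open).
Only numpy, scipy, OpenCV 4.12 (cv2) and the standard library are available. Lean on these libraries where they do the work, as an engineer would, in place of code of your own. Each camera call takes 0.05 s, during which the arm holds its last target. There are 200 camera calls.

## Working session

There is one attempt and no reset: what is moved stays moved. The work goes in short steps, Python scripts to look and compute and a shell command to move; the robot and the scene stay as the last step left them, time stands still between calls to the robot, and variables do not carry over. Pictures are saved under pics/ and viewed, on a budget of 18 in all, crops included, one or two more only if the job needs it, and the job is handed in when it is done.

```bash
ls; mkdir -p pics; python3 - <<'E'
from bench import status,optics
import cv2,numpy as np
o=status.get_obs(); print(o)
for n in("top","side"):
    print(n,optics.get_calibration(n))
    im=optics.camera(n); cv2.imwrite(f"pics/{n}0.png",im[:,:,::-1])
E
```

```text
pics
{'time_s': 0.0, 'q': array([-1.52331248e+00,  1.81569743e-01,  1.60798790e+00,  1.41250529e-05,
        1.35380432e+00, -2.06278311e-01]), 'dq': array([ 2.17040626e-04, -1.81963225e-03,  1.63802657e-03, -3.23308978e-04,
       -3.27126359e-03, -4.75660954e-05]), 'joint_efforts': array([-2.60633287e-04, -4.44863999e+01, -3.51336157e+01, -2.24174860e-04,
        9.08530637e-03,  3.73162425e-05]), 'eef_pos': array([ 0.14435918, -0.5560204 ,  0.23037773]), 'eef_rot': array([ 0.08885364,  0.70147696,  0.09010002, -0.70136801]), 'wrist_force': array([-0.18887531,  0.34164765, -1.03910183]), 'torque': array([-0.00316078,  0.03263055, -0.02018321]), 'opening': 1.0038607575294607}
top {'vertical_fov': 49.38708836381977, 'cx': 281.6259409251042, 'cy': 204.9728148026764, 'extrinsics': array([[-0.0121207 ,  0.97415905, -0.22553764,  0.26939775],
       [-0.99992282, -0.01119333,  0.00539016,  0.00989917],
       [ 0.00272636,  0.22558557,  0.97421954,  1.23503826],
       [ 0.        ,  0.        ,  0.        ,  1.        ]])}
side {'vertical_fov': 46.93833533203127, 'cx': 282.1834363037004, 'cy': 212.82357549991087, 'extrinsics': array([[ 0.99504557,  0.05748631, -0.08111494,  0.42186167],
       [-0.09706438,  0.3851754 , -0.91772459, -1.03295308],
       [-0.02151312,  0.92105116,  0.38884695,  0.54370666],
       [ 0.        ,  0.        ,  0.        ,  1.        ]])}
```

View pics/top0.png

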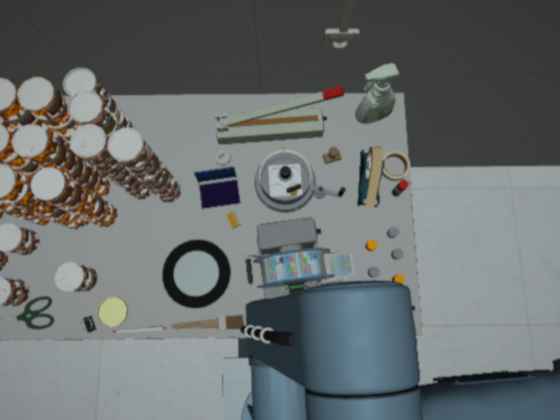

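View pics/side0.png

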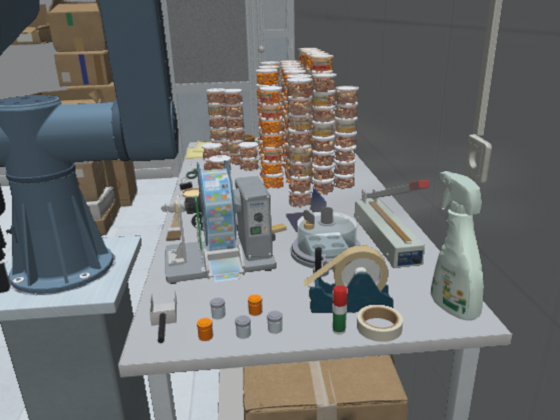

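Top view: the jar is at (285,180) with its lever grip at (342,191), and the mat is at (196,272). There are grey pots at (393,232), (397,254) and (373,272). The orange look-alikes at (371,245) and (399,280) stay put. In the side view the grey pots are at (218,308), (243,326) and (275,322), the orange ones at (255,305) and (205,329). Other things that could be confused with my targets are the tape roll at (395,165) and the glue stick at (402,187).

```bash
cat > h.py <<'E'
import numpy as np,cv2
from bench import status,optics
from scipy.spatial.transform import Rotation as R
def cal(n):
    c=optics.get_calibration(n); f=210/np.tan(np.radians(c["vertical_fov"])/2); return c,f
def ray(n,u,v):
    c,f=cal(n);E=c["extrinsics"];d=E[:3,:3]@np.array([(u-c["cx"])/f,-(v-c["cy"])/f,-1]);return E[:3,3],d
def onz(n,u,v,z):
    p,d=ray(n,u,v);return p+d*(z-p[2])/d[2]
def proj(n,P):
    c,f=cal(n);E=c["extrinsics"];q=E[:3,:3].T@(np.array(P)-E[:3,3]);return c["cx"]-f*q[0]/q[2],c["cy"]+f*q[1]/q[2]
def rot():
    q=status.get_obs()["eef_rot"];return R.from_quat([q[1],q[2],q[3],q[0]]).as_matrix()
def delta(P,yaxis_deg=None):
    """shift in tool axes (mm) & turn (deg) to TCP target P, jaw axis at yaxis_deg in world xy"""
    o=status.get_obs();M=rot();d=M.T@(np.array(P)-o["eef_pos"])*1000
    # commanded tool is assumed vertical
    t=None
    if yaxis_deg is not None:
        cur=np.degrees(np.arctan2(M[1,1],M[0,1])); t=(cur-yaxis_deg+90)%180-90  # tool x down: + turn = cw
    return np.round(d,1),t
def shot(n,name,box=None,k=1):
    im=optics.camera(n)[:,:,::-1]
    if box: im=im[box[1]:box[3],box[0]:box[2]]
    im=cv2.resize(im,None,fx=k,fy=k,interpolation=cv2.INTER_CUBIC);cv2.imwrite("pics/"+name+".png",im)
def two(name,bt,bs,k):
    a=[]
    for n,b in(("top",bt),("side",bs)):
        im=optics.camera(n)[:,:,::-1][b[1]:b[3],b[0]:b[2]];im=cv2.resize(im,None,fx=k,fy=k,interpolation=cv2.INTER_CUBIC);a.append(im)
    cv2.imwrite("pics/"+name+".png",np.hstack(a))
E
python3 - <<'E'
from h import *
M=rot();print(M.round(3))
t=cv2.imread("pics/top0.png");s=cv2.imread("pics/side0.png")
a=cv2.resize(t[135:225,245:355],None,fx=7,fy=6.666,interpolation=cv2.INTER_CUBIC)
a=cv2.resize(t[140:220,250:350],None,fx=4,fy=4,interpolation=cv2.INTER_CUBIC);b=cv2.resize(s[195:275,280:380],None,fx=4,fy=4,interpolation=cv2.INTER_CUBIC)
c=cv2.resize(t[220:290,345:415],None,fx=4,fy=4,interpolation=cv2.INTER_CUBIC);d=cv2.resize(s[280:345,190:290],None,fx=4,fy=4,interpolation=cv2.INTER_CUBIC)
o=np.zeros((600,800,3),np.uint8);o[:320,:400]=a;o[:320,400:]=b;o[320:600,:280]=c;o[320:580,400:]=d
cv2.imwrite("pics/c1.png",o)
print("knob",onz("top",285,172,.114),"side ray mat", onz("top",196,272,.003))
for u,v in((393,232),(397,254),(373,272),(371,245),(399,280)):print(onz("top",u,v,.034).round(3))
for u,v in((218,302),(243,320),(275,316)):print("s",onz("side",u,v,.034).round(3))
print("base",onz("top",285,180,.02))
E
```

```text
[[-0.     0.251 -0.968]
 [ 0.002 -0.968 -0.251]
 [-1.    -0.002 -0.   ]]
knob [ 0.61554585 -0.00599982  0.114     ] side ray mat [0.37311228 0.2344927  0.003     ]
[ 0.47  -0.293  0.034]
[ 0.411 -0.299  0.034]
[ 0.365 -0.233  0.034]
[ 0.436 -0.232  0.034]
[ 0.344 -0.3    0.034]
s [ 0.365 -0.245  0.034]
s [ 0.411 -0.309  0.034]
s [ 0.469 -0.304  0.034]
base [ 0.62147394 -0.00701449  0.02      ]
```

View pics/c1.png

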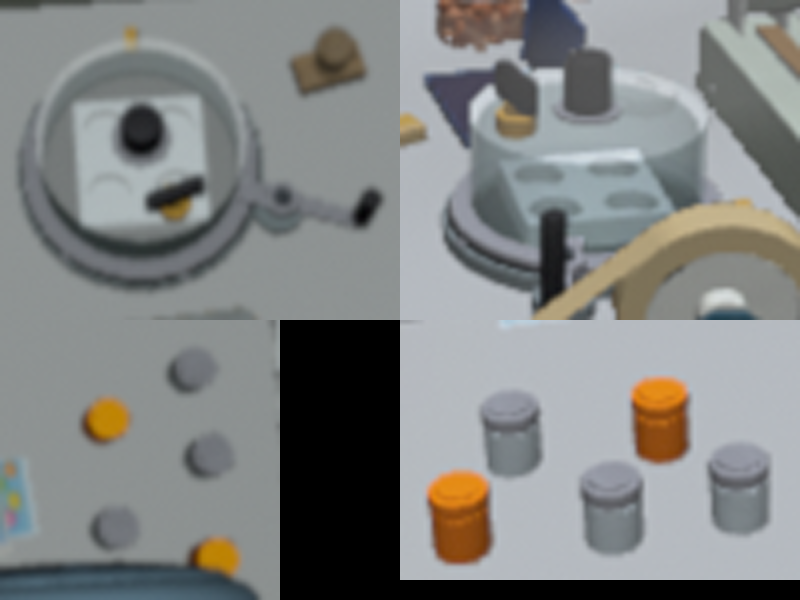

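The close crop confirms three plain aluminium pots with steel lids, and the two orange ones are the look-alikes. The knob top is at top px (285,170), the wing at (293.5,188) and lying crosswise, so the tap is shut. The lever grip is at (343,190) and the pivot at (321,190). The two views disagree by about 1 cm in y, so I'll fit the lens distortion from the known-height pairs.

```bash
python3 - <<'E'
from h import *
from scipy.optimize import least_squares
def T(x,y):return 250+x/4,140+y/4
def S(x,y):return 280+(x-400)/4,195+y/4
def T2(x,y):return 345+x/4,220+(y-320)/4
def S2(x,y):return 190+(x-400)/4,280+(y-320)/4
pts=[(T(141,117),S(588,58),.114),(T(174,192),S(515,88),.112),(T(373,196),S(553,216),.088),
(T2(195,368),S2(740,460),.034),(T2(211,454),S2(612,481),.034),(T2(117,527),S2(511,409),.034),(T2(109,418),S2(660,393),.034),(T2(219,556),S2(460,488),.034)]
def oz(n,uv,z,k):
    c,f=cal(n);K=np.array([[f,0,c["cx"]],[0,f,c["cy"]],[0,0,1]])
    w=cv2.undistortPoints(np.array([[uv]],float),K,np.array([k,0,0,0,0.]))[0,0]
    E=c["extrinsics"];d=E[:3,:3]@np.array([w[0],-w[1],-1]);p=E[:3,3];return (p+d*(z-p[2])/d[2])[:2]
def fun(p):return np.concatenate([oz("top",a,z,p[0])-oz("side",b,z,p[1]) for a,b,z in pts])
print((fun([0,0]).reshape(-1,2)*1000).round(1))
r=least_squares(fun,[0,0]);print(r.x,(r.fun.reshape(-1,2)*1000).round(1))
for a,b,z in pts:print(a,oz("top",a,z,0).round(4),oz("side",b,z,0).round(4),oz("top",a,z,r.x[0]).round(4),oz("side",b,z,r.x[1]).round(4))
E
```

```text
[[ 6.9  7.7]
 [ 4.8 19.8]
 [ 4.   1.1]
 [ 0.9  6. ]
 [ 1.3  8. ]
 [ 0.6  8.9]
 [ 1.5  5.5]
 [ 2.1  4.1]]
[0.16363083 0.59997838] [[ 7.4  7.7]
 [ 4.9 19.7]
 [ 4.2  0.5]
 [ 0.6  1.1]
 [ 0.5  1.8]
 [-0.9  2.9]
 [ 1.   1.6]
 [-0.  -4.4]]
(285.25, 169.25) [ 0.6229 -0.0067] [ 0.616  -0.0145] [ 0.6228 -0.0067] [ 0.6154 -0.0145]
(293.5, 188.0) [ 0.5734 -0.0271] [ 0.5686 -0.0469] [ 0.5734 -0.0271] [ 0.5685 -0.0468]
(343.25, 189.0) [ 0.5757 -0.1572] [ 0.5717 -0.1583] [ 0.5756 -0.1567] [ 0.5714 -0.1571]
(393.75, 232.0) [ 0.4701 -0.2946] [ 0.4692 -0.3006] [ 0.4709 -0.2916] [ 0.4702 -0.2927]
(397.75, 253.5) [ 0.4126 -0.3013] [ 0.4113 -0.3093] [ 0.4142 -0.2977] [ 0.4137 -0.2996]
(374.25, 271.75) [ 0.3656 -0.2365] [ 0.365  -0.2455] [ 0.3674 -0.2342] [ 0.3683 -0.2371]
(372.25, 244.5) [ 0.4373 -0.2354] [ 0.4358 -0.2409] [ 0.4381 -0.2336] [ 0.4371 -0.2352]
(399.75, 279.0) [ 0.3461 -0.3019] [ 0.344  -0.3059] [ 0.3489 -0.2976] [ 0.3489 -0.2931]
```

```bash
python3 - <<'E'
from h import *
print("knob",onz("top",285.25,169.8,.114),"wing",onz("top",293.5,188,.116),"grip",onz("top",343,189.7,.09),"pivot",onz("top",320.7,190.3,.045),"disc",onz("top",285,181,.012))
print("tape",[onz("top",u,v,z).round(3) for u,v,z in((362,205,.03),(382,147,.1),(382,205,.03))], "disp",[onz("top",u,v,z).round(3) for u,v,z in((258,220,.2),(318,220,.2),(258,285,.2),(325,280,.2))])
print(delta([.575,-.157,.20],-17))
E
```

```text
knob [ 0.6214297  -0.00672237  0.114     ] wing [ 0.5723132  -0.02695158  0.116     ] grip [ 0.57332319 -0.15615833  0.09      ] pivot [ 0.58428024 -0.10248827  0.045     ] disc [ 0.62089939 -0.00708597  0.012     ]
tape [array([ 0.546, -0.215,  0.03 ]), array([ 0.686, -0.262,  0.1  ]), array([ 0.545, -0.269,  0.03 ])] disp [array([0.474, 0.059, 0.2  ]), array([ 0.472, -0.079,  0.2  ]), array([0.326, 0.059, 0.2  ]), array([ 0.335, -0.091,  0.2  ])]
(array([  31.1, -278.1, -517. ]), np.float64(-58.4595490434309))
```

```bash
python3 -m jog '[2,-19,-34,0,100, 4,-38,-68,0,100, 6,-56,-102,0,100, 8,-75,-136,0,100, 10,-93,-172,0,100]'; python3 -m jog '[2,-19,-34,0,100, 4,-38,-68,0,100, 6,-56,-102,0,100, 8,-75,-136,0,100, 10,-93,-172,0,100]';python3 -m jog '[2,-19,-34,0,50, 4,-38,-68,0,50, 6,-56,-102,0,50, 8,-75,-136,0,50, 10,-93,-172,0,50]';python3 -m jog '[0,0,0,-8,50, 0,0,0,-16,50, 0,0,0,-24,50, 0,0,0,-32,50, 0,0,0,-40,50]';python3 -m jog '[0,0,0,-8,50, 0,0,0,-16,50, 0,0,0,-22,50, 0,0,0,-22,50, 0,0,0,-22,50]'; python3 - <<'E'
from h import *
print(delta([.574,-.156,.20],-13),delta([.574,-.156,.065],-13),status.get_obs()["q"].round(2))
two("a1",(240,130,380,290),(230,120,430,290),2)
E
```

```text
time_s: 0.6
eef_pos: [0.2882, -0.422, 0.2209]
eef_rot: [-0.089, -0.701, -0.089, 0.701]
wrist_force: [-0.4, 0.4, -0.8]
opening: 1.004
time_s: 1.1
eef_pos: [0.4314, -0.2887, 0.2109]
eef_rot: [-0.089, -0.701, -0.09, 0.702]
wrist_force: [0.2, -0.5, 0.4]
opening: 1.0
time_s: 1.6
eef_pos: [0.5745, -0.1555, 0.2007]
eef_rot: [-0.089, -0.701, -0.09, 0.702]
wrist_force: [1.1, -1.3, 0.5]
opening: 0.503
time_s: 2.1
eef_pos: [0.5735, -0.1567, 0.2007]
eef_rot: [-0.326, -0.627, -0.326, 0.628]
wrist_force: [-0.3, -0.6, -0.4]
opening: 0.496
time_s: 2.6
eef_pos: [0.5736, -0.1569, 0.2009]
eef_rot: [-0.437, -0.556, -0.437, 0.556]
wrist_force: [0.6, 0.1, 0.2]
opening: 0.503
(array([ 0.9,  0.2, -0.9]), np.float64(-0.6246822229525151)) (array([135.9,   0.3,  -0.9]), np.float64(-0.6246822229525151)) [-0.47  0.25  1.59  0.    1.31 -0.23]Traceback (most recent call last):
  File "<stdin>", line 3, in <module>
  File "h.py", line 30, in two
    cv2.imwrite("pics/"+name+".png",np.hstack(a))
                                    ~~~~~~~~~^^^
    return _nx.concatenate(arrs, 1, dtype=dtype, casting=casting)
           ~~~~~~~~~~~~~~~^^^^^^^^^^^^^^^^^^^^^^^^^^^^^^^^^^^^^^^
ValueError: all the input array dimensions except for the concatenation axis must match exactly, but along dimension 0, the array at index 0 has size 320 and the array at index 1 has size 340
```

```bash
python3 - <<'E'
import cv2,numpy as np
from h import *
a=optics.camera("top")[120:320,200:400,::-1];b=optics.camera("side")[80:280,230:430,::-1]
cv2.imwrite("pics/a1.png",np.hstack([cv2.resize(x,(400,400),interpolation=cv2.INTER_CUBIC) for x in(a,b)]))
E
```

```text
(no output)
```

View pics/a1.png

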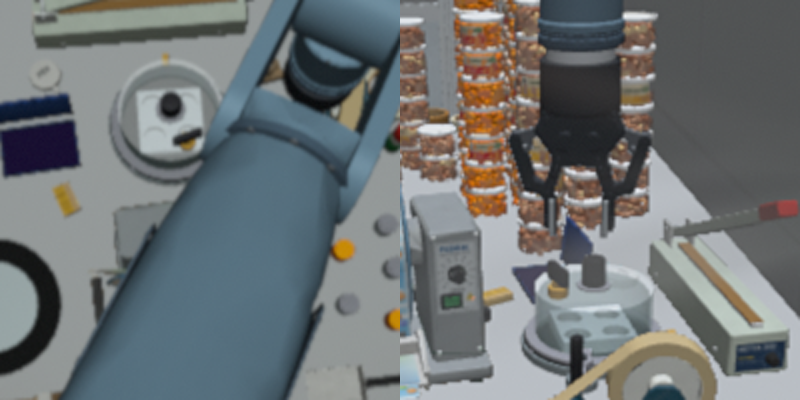

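The arm hovers with open fingers over the post (side fingertips ≈(319,197), post top ≈(318,248)) and is clear of the dispenser. Next I check the side camera against the TCP.

```bash
python3 - <<'E'
from h import *
p=status.get_obs()["eef_pos"];print(proj("side",p+[0,0,.005]),proj("side",[.5735,-.1565,.09]))
im=optics.camera("side");c=im[235:275,300:335].mean(2)
for y in range(0,40,3):print(y+235,c[y,5:30].astype(int))
E
```

```text
(np.float64(319.6274730817062), np.float64(194.8128707975872)) (np.float64(318.99286270856595), np.float64(247.68791597869694))
235 [148 151 152 154 155 155 157 157 162 165 171 181 182 186 192 197 198 200
 204 210 211 209 202 190 187]
238 [123 148 156 145 127 127 129 131 132 133 133 132 131 128 129 141 159 167
 167 167 167 165 157 147 140]
241 [110 118 140 159 161 159 157 159 161 161 162 163 161 161 162 166 168 169
 169 169 168 169 168 168 168]
244 [ 99 106 115 134 156 163 165 165 164 160 153 149 148 149 150 152 153 157
 164 171 171 170 169 170 169]
247 [ 91  96 106 111 126 150 157 141 127 128 123 105  91  83  87  99 115 129
 126 130 149 169 172 170 170]
250 [ 88  88  91 100 109 116 139 164 167 145  71  39  43  43  42  44  83 132
 148 148 148 146 145 143 143]
253 [ 98  90  88  89  95 106 118 129 133 116  58  33  36  34  32  38  86 130
 137 138 138 135 135 136 137]
256 [158 159 158 155 150 145 146 144 141 121  56  29  31  31  29  34  83 132
 149 155 139 111 118 116 116]
259 [ 75  92 106 118 128 140 149 154 158 139  63  28  29  28  27  28  43  72
 116 157 154 148 153 153 153]
262 [105 103 107 109  91  75  64  63  67  59  32  24  28  26  25  37  96 139
 117  98  89  97 121 137 155]
265 [ 90  86  81  82  84  85  87  88  91  82  42  24  25  25  22  41 109 147
 103 121 145 156 157 157 157]
268 [191 191 191 187 178 170 169 156 135 125  58  24  22  29  48  92 141 157
 158 157 157 159 157 147 123]
271 [190 190 190 190 190 191 191 164  84  72  61  92 141 158 159 158 158 158
 158 154 146 129 102 116 169]
274 [190 190 190 191 191 191 188 178 153 155 158 158 159 159 159 154 139 112
  92  87  85  88 110 156 189]
```

```bash
python3 -m jog '[30,0,0,0,50, 60,0,0,0,50, 90,0,0,0,50, 110,0,0,0,50, 125,0,0,0,50]'; python3 -m jog '[10,0,0,0,50, 10,0,0,0,50, 10,0,0,0,0, 10,0,0,0,0, 10,0,0,0,0]'; python3 -m jog '[0,0,0,0,0, 0,0,0,0,0, 0,0,0,0,0, 0,0,0,0,0, 0,0,0,0,0]'; python3 - <<'E'
from h import *
print(status.get_obs()["eef_pos"],status.get_obs()["wrist_force"],rot().round(3))
# arc from current: pivot guess
P=np.array([.5843,-.1025]);p=status.get_obs()["eef_pos"][:2];M=rot()
for a in range(0,100,8):
    A=np.radians(a);C=np.array([[np.cos(A),-np.sin(A)],[np.sin(A),np.cos(A)]]);q=P+C@(p-P)-p
    print(a,(M.T@np.array([*q,0])*1000).round(0))
E
```

```text
time_s: 3.35
eef_pos: [0.573, -0.1566, 0.0745]
eef_rot: [-0.437, -0.555, -0.438, 0.556]
wrist_force: [0.6, 0.9, 0.3]
opening: 0.503
time_s: 3.85
eef_pos: [0.5745, -0.1575, 0.0678]
eef_rot: [0.439, 0.555, 0.437, -0.555]
wrist_force: [-1.8, 0.5, 4.7]
opening: 0.137
time_s: 4.35
eef_pos: [0.5745, -0.1575, 0.0677]
eef_rot: [0.439, 0.555, 0.437, -0.555]
wrist_force: [-1.4, 0.5, 7.1]
opening: 0.136
[ 0.57454696 -0.15752548  0.06771546] [-1.41169481  0.47711311  7.07437321] [[ 0.002  0.973 -0.233]
 [-0.001 -0.233 -0.973]
 [-1.     0.002  0.001]]
0 [0. 0. 0.]
8 [ 0.  8. -1.]
16 [ 0. 15. -3.]
24 [ 0. 22. -6.]
32 [  0.  29. -10.]
40 [  0.  35. -15.]
48 [  0.  40. -21.]
56 [  0.  45. -27.]
64 [  0.  48. -34.]
72 [  0.  51. -42.]
80 [  0.  52. -49.]
88 [  0.  53. -57.]
96 [  0.  52. -65.]
```

```bash
python3 -m jog '[0,8,-1,-8,0, 0,15,-3,-16,0, 0,22,-6,-24,0, 0,29,-10,-32,0, 0,35,-15,-40,0]'; python3 -m jog '[0,8,-1,-8,0, 0,15,-3,-16,0, 0,22,-6,-24,0, 0,29,-10,-32,0, 0,35,-15,-40,0]';  python3 -m jog '[0,4,0,-4,0, 0,8,-1,-8,0, 0,8,-1,-8,0, 0,8,-1,-8,0, 0,8,-1,-8,0]'
```

```text
time_s: 4.85
eef_pos: [0.613, -0.1532, 0.0679]
eef_rot: [0.604, 0.37, 0.601, -0.371]
wrist_force: [1.3, -8.0, 2.0]
opening: 0.139
time_s: 5.35
eef_pos: [0.6397, -0.1246, 0.068]
eef_rot: [0.696, 0.141, 0.689, -0.143]
wrist_force: [9.5, -9.1, -4.8]
opening: 0.138
time_s: 5.85
eef_pos: [0.6419, -0.1185, 0.068]
eef_rot: [0.704, 0.093, 0.697, -0.098]
wrist_force: [8.2, -13.2, -6.3]
opening: 0.135
```

```bash
python3 -m jog '[0,0,0,0,35, 0,0,0,0,35, 0,0,0,0,35, -15,0,0,0,35, -40,0,0,0,35]';  python3 -m jog '[-30,0,0,0,35, -60,0,0,0,35, -80,0,0,0,35, -80,0,0,0,35, -80,0,0,0,35]'; python3 - <<'E'
from h import *
print(delta([.572,-.027,.17],22))
E
```

```text
time_s: 6.35
eef_pos: [0.6367, -0.1127, 0.1054]
eef_rot: [0.699, 0.095, 0.702, -0.095]
wrist_force: [-0.1, 0.5, -1.0]
opening: 0.347
time_s: 6.85
eef_pos: [0.6384, -0.1135, 0.1872]
eef_rot: [0.701, 0.095, 0.7, -0.095]
wrist_force: [-0.7, 0.4, -0.6]
opening: 0.346
(array([ 17.1,  65.7, -87. ]), np.float64(52.565748552846856))
```

```bash
python3 -m jog '[0,16,-22,0,35, 0,33,-44,0,35, 0,50,-66,0,35, 0,66,-87,0,35, 0,66,-87,0,35]';  python3 -m jog '[0,0,0,8,35, 0,0,0,16,35, 0,0,0,24,35, 0,0,0,32,35, 0,0,0,40,35]'; python3 -m jog '[0,0,0,8,35, 0,0,0,12.5,35, 0,0,0,12.5,35, 0,0,0,12.5,35, 0,0,0,12.5,35]'; python3 - <<'E'
from h import *
print(delta([.572,-.027,.17],22))
a=optics.camera("top")[130:230,230:370,::-1];b=optics.camera("side")[150:270,270:390,::-1]
a=cv2.resize(a,(420,300),interpolation=cv2.INTER_CUBIC);b=cv2.resize(b,(380,380),interpolation=cv2.INTER_CUBIC)
o=np.zeros((380,800,3),np.uint8);o[:300,:420]=a;o[:,420:]=b;cv2.imwrite("pics/a2.png",o)
E
```

```text
time_s: 7.35
eef_pos: [0.569, -0.024, 0.1843]
eef_rot: [0.699, 0.095, 0.703, -0.094]
wrist_force: [-0.5, 0.2, -0.6]
opening: 0.351
time_s: 7.85
eef_pos: [0.5715, -0.0273, 0.1849]
eef_rot: [0.624, 0.331, 0.626, -0.331]
wrist_force: [0.2, -0.1, -0.3]
opening: 0.351
time_s: 8.35
eef_pos: [0.5718, -0.0271, 0.1858]
eef_rot: [0.586, 0.395, 0.587, -0.395]
wrist_force: [0.6, 0.1, -0.3]
opening: 0.35
(array([15.8,  0.2,  0. ]), np.float64(0.12746126924517398))
```

View pics/a2.png

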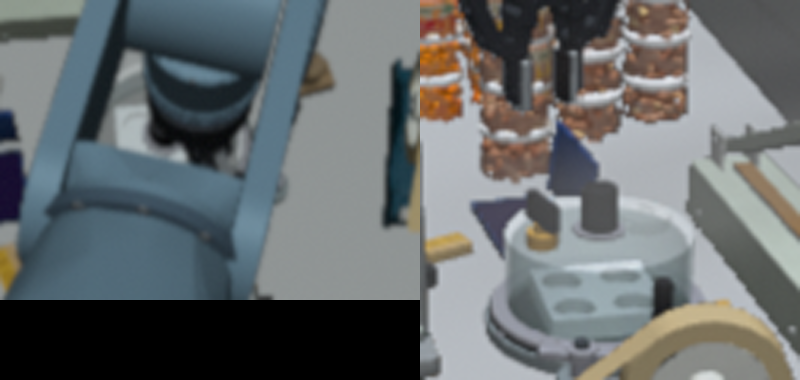

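Side view: the lever is open (post at crop (663,295)) and the fingers hang over the wing (wing at px ≈(309,214)). Compare with the projection:

```bash
python3 - <<'E'
from h import *
p=status.get_obs()["eef_pos"];print(proj("side",p),proj("side",[.572,-.027,.105]),proj("side",[.619,-.008,.114]),proj("side",[.6215,-.007,.114]))
im=optics.camera("side");g=im[200:232,300:336].mean(2)
for y in range(0,32,2):print(200+y,g[y].astype(int))
E
```

```text
(np.float64(308.8936914742113), np.float64(182.79990990041733)) (np.float64(308.9443470203714), np.float64(216.31005055122858)) (np.float64(327.7745534480315), np.float64(208.3739259089829)) (np.float64(328.7570805200687), np.float64(208.1509337376939))
200 [ 87  85  95 109 109  98  91  90  95  94  82  72  68  66  66  68  69  70
  71  72  72  74  76  85 111 153 180 183 181 181 180 180 180 180 180 180]
202 [ 92  90  92  97 103 100  95  95  95  91  83  75  70  69  69  70  72  73
  73  75  76  78  79  78  78  89 132 179 181 180 179 179 179 179 178 178]
204 [109 110 105 106  99  97 106 107 102  99  90  74  72  72  73  74  76  75
  77  79  78  80  81  82  84  90 132 179 181 179 179 179 178 178 178 178]
206 [112 135 163 163 161 166 179 183 182 173 135  83  73  73  75  77  77  78
  79  81  82  83  84  85  88 107 140 159 160 165 176 178 179 178 178 178]
208 [168 172 182 183 180 180 181 181 182 161 101  78  75  76  78  79  80  81
  80  83  83  84  83  83  82  84  86  85  85  88  97 119 156 177 178 177]
210 [183 182 175 147 108  96 103 130 165 172 157 138  84  74  76  77  78  79
  80  82  82  
[... 869 characters left out ...]
75  93 137 172 172 161
 142 150 143 110  89  82  80  81  82  81  82  81  84 100 131 153 157 161]
224 [161 163 157 132 115 126 128 133 138 137 128 113 100 118 155 173 173 172
 167 148 130 133 138 136 135 134 134 136 136 136 137 140 137 142 153 168]
226 [162 164 158 130  96  99 105 108 109 110 108 106 102 120 155 172 174 173
 173 173 174 171 166 162 158 157 157 157 158 159 161 165 172 172 171 171]
228 [150 163 165 156 129 112 109 108 109 109 110 117 130 150 172 173 173 174
 173 173 175 174 174 174 174 174 175 174 174 173 173 173 172 172 172 171]
230 [125 132 143 155 165 169 167 164 164 166 168 172 172 173 173 173 172 172
 172 172 171 172 171 171 172 172 172 172 171 171 171 171 171 171 171 171]
```

```bash
python3 -m jog '[20,0,0,0,32, 40,0,0,0,32, 60,0,0,0,32, 80,0,0,0,32, 90,0,0,0,32]'; python3 -m jog '[5,0,0,0,32, 5,0,0,0,32, 5,0,0,0,0, 5,0,0,0,0, 5,0,0,0,0]'; python3 -m jog '[0,0,0,0,0, 0,0,0,0,0, 0,0,0,0,0, 0,0,0,0,0, 0,0,0,0,0]'
```

```text
time_s: 9.0
eef_pos: [0.5708, -0.0267, 0.0945]
eef_rot: [0.586, 0.395, 0.587, -0.395]
wrist_force: [-0.8, -0.7, 0.4]
opening: 0.313
time_s: 9.5
eef_pos: [0.5727, -0.0272, 0.0924]
eef_rot: [0.587, 0.395, 0.586, -0.395]
wrist_force: [0.8, 0.2, 3.2]
opening: 0.101
time_s: 10.0
eef_pos: [0.5727, -0.0271, 0.0924]
eef_rot: [0.587, 0.395, 0.586, -0.395]
wrist_force: [0.6, 0.1, 6.1]
opening: 0.101
```

```bash
python3 -m jog '[0,0,0,8,0, 0,0,0,16,0, 0,0,0,24,0, 0,0,0,32,0, 0,0,0,40,0]'; python3 -m jog '[0,0,0,8,0, 0,0,0,16,0, 0,0,0,24,0, 0,0,0,32,0, 0,0,0,40,0]'; python3 -m jog '[0,0,0,5,0, 0,0,0,8,0, 0,0,0,10,0, 0,0,0,10,0, 0,0,0,10,0]'; python3 - <<'E'
from h import *
o=status.get_obs();print(o["torque"],o["q"].round(2))
E
```

```text
time_s: 10.5
eef_pos: [0.5718, -0.0272, 0.0924]
eef_rot: [-0.414, -0.573, -0.414, 0.573]
wrist_force: [-6.0, -0.6, 8.2]
opening: 0.098
time_s: 11.0
eef_pos: [0.5711, -0.0266, 0.0924]
eef_rot: [-0.193, -0.68, -0.194, 0.681]
wrist_force: [-8.3, 1.6, 12.2]
opening: 0.104
time_s: 11.5
eef_pos: [0.5718, -0.0265, 0.0923]
eef_rot: [-0.135, -0.694, -0.136, 0.694]
wrist_force: [-4.6, 3.5, 8.6]
opening: 0.107
[0.36939811 0.73775322 0.19986663] [-0.25  0.34  1.72  0.    1.09  0.93]
```

```bash
python3 -m jog '[0,0,0,0,32, 0,0,0,0,32, 0,0,0,0,32, -15,0,0,0,32, -40,0,0,0,32]';  python3 -m jog '[-25,0,0,0,70, -50,0,0,0,70, -50,0,0,0,70, -50,0,0,0,70, -50,0,0,0,70]'; python3 - <<'E'
from h import *
print(delta([.618,-.008,.18],-67))
a=optics.camera("top")[130:230,230:370,::-1];b=optics.camera("side")[150:270,270:390,::-1]
a=cv2.resize(a,(420,300),interpolation=cv2.INTER_CUBIC);b=cv2.resize(b,(380,380),interpolation=cv2.INTER_CUBIC)
o=np.zeros((380,800,3),np.uint8);o[:300,:420]=a;o[:,420:]=b;cv2.imwrite("pics/a3.png",o)
E
```

```text
time_s: 12.0
eef_pos: [0.5706, -0.0267, 0.1306]
eef_rot: [-0.135, -0.693, -0.136, 0.695]
wrist_force: [-0.1, 0.8, 0.2]
opening: 0.319
time_s: 12.5
eef_pos: [0.5713, -0.0268, 0.1806]
eef_rot: [-0.135, -0.694, -0.135, 0.695]
wrist_force: [-0.3, -0.4, -0.3]
opening: 0.696
(array([  0.6,   0.1, -50.3]), np.float64(-0.9634981218261629))
```

View pics/a3.png

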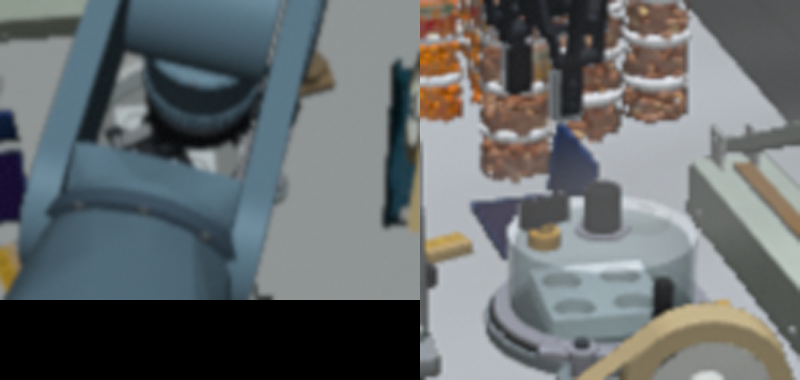

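The wing (crop (545,213)) now lies along the line to the knob, so the tap is open. The lever is still open. On to the knob.

```bash
python3 -m jog '[0,0,-15,0,70, 0,0,-30,0,70, 0,0,-50,0,70, 0,0,-50,0,70, 0,0,-50,0,70]'; python3 -m jog '[25,0,0,0,70, 50,0,0,0,70, 75,0,0,0,70, 90,0,0,0,70, 96,0,0,0,70]'; python3 -m jog '[0,0,0,0,70, 0,0,0,0,0, 0,0,0,0,0, 0,0,0,0,0, 0,0,0,0,0]';python3 -m jog '[0,0,0,0,0, 0,0,0,0,0, 0,0,0,0,0, 0,0,0,0,0, 0,0,0,0,0]'
```

```text
time_s: 13.1
eef_pos: [0.6175, -0.008, 0.1801]
eef_rot: [-0.135, -0.693, -0.136, 0.695]
wrist_force: [0.0, -0.0, -0.1]
opening: 0.699
time_s: 13.6
eef_pos: [0.6165, -0.0082, 0.0832]
eef_rot: [-0.135, -0.693, -0.136, 0.695]
wrist_force: [-0.0, 0.3, 0.4]
opening: 0.7
time_s: 14.1
eef_pos: [0.6192, -0.0081, 0.0871]
eef_rot: [0.135, 0.695, 0.135, -0.693]
wrist_force: [-1.1, 0.9, 6.0]
opening: 0.308
time_s: 14.6
eef_pos: [0.6192, -0.0081, 0.087]
eef_rot: [0.135, 0.695, 0.135, -0.693]
wrist_force: [-1.6, 0.7, 7.1]
opening: 0.307
```

```bash
python3 -m jog '[-10,0,0,0,0, -20,0,0,0,0, -35,0,0,0,0, -55,0,0,0,0, -80,0,0,0,0]'; python3 -m jog '[-25,0,0,0,0, -55,0,0,0,0, -85,0,0,0,0, -115,0,0,0,0, -145,0,0,0,0]'; python3 -m jog '[-20,0,0,0,0, -35,0,0,0,0, -40,0,0,0,0, -40,0,0,0,0, -40,0,0,0,0]'; python3 - <<'E'
from h import *
t=cv2.imread("pics/top0.png");g=cv2.cvtColor(t,cv2.COLOR_BGR2GRAY)
m=((g<45)).astype(np.uint8);m[:235]=0;m[312:]=0;m[:,:155]=0;m[:,237:]=0
c=max(cv2.findContours(m,cv2.RETR_EXTERNAL,cv2.CHAIN_APPROX_NONE)[0],key=cv2.contourArea);e=cv2.fitEllipse(c);print(e)
P=onz("top",*e[0],.003);print(P,[onz("top",*p,.003) for p in((196,205),)])
print(delta([P[0],P[1],.345]))
E
```

```text
time_s: 15.1
eef_pos: [0.6176, -0.0081, 0.1659]
eef_rot: [-0.135, -0.693, -0.135, 0.695]
wrist_force: [0.6, -0.5, -4.1]
opening: 0.309
time_s: 15.6
eef_pos: [0.6179, -0.0081, 0.3125]
eef_rot: [0.135, 0.694, 0.135, -0.694]
wrist_force: [0.9, -0.3, -5.5]
opening: 0.306
time_s: 16.1
eef_pos: [0.6177, -0.0081, 0.3488]
eef_rot: [-0.135, -0.693, -0.135, 0.695]
wrist_force: [-0.5, -0.1, -5.1]
opening: 0.31
((195.9486541748047, 273.41339111328125), (64.21900177001953, 67.0852279663086), 44.63019561767578)
[0.36935925 0.23451681 0.003     ] [array([0.55726746, 0.24004242, 0.003     ])]
(array([   4.5, -318.1,  139.2]), None)
```

```bash
python3 -m jog '[0,-12,5,0,0, 0,-36,16,0,0, 0,-65,28,0,0, 0,-97,42,0,0, 0,-130,57,0,0]'; python3 -m jog '[0,-33,14,0,0, 0,-66,29,0,0, 0,-98,43,0,0, 0,-130,57,0,0, 0,-155,68,0,0]';  python3 -m jog '[0,-15,7,0,0, 0,-26,11,0,0, 0,-33,14,0,0, 0,-33,14,0,0, 0,-33,14,0,0]'; python3 - <<'E'
from h import *
print(delta([.369,.2345,.345]),status.get_obs()["q"].round(2),status.get_obs()["wrist_force"])
a=optics.camera("top")[:,:,::-1];b=optics.camera("side")[:,:,::-1]
cv2.imwrite("pics/a4.png",np.hstack([cv2.resize(x,(400,300),interpolation=cv2.INTER_AREA) for x in(a[120:390,60:420],b[40:310,150:510])]))
E
```

```text
time_s: 16.6
eef_pos: [0.5147, 0.0921, 0.349]
eef_rot: [-0.135, -0.693, -0.135, 0.695]
wrist_force: [0.3, -0.0, -4.6]
opening: 0.308
time_s: 17.1
eef_pos: [0.3928, 0.2104, 0.3494]
eef_rot: [-0.135, -0.693, -0.136, 0.695]
wrist_force: [-0.8, 1.0, -4.1]
opening: 0.307
time_s: 17.6
eef_pos: [0.3704, 0.2341, 0.3501]
eef_rot: [-0.135, -0.694, -0.135, 0.694]
wrist_force: [0.1, 0.0, -4.0]
opening: 0.311
(array([ 5.1, -0.9,  1.2]), None) [ 0.29 -0.22  1.76 -0.    1.6   1.48] [ 0.08858953  0.04945921 -3.97919028]
```

View pics/a4.png

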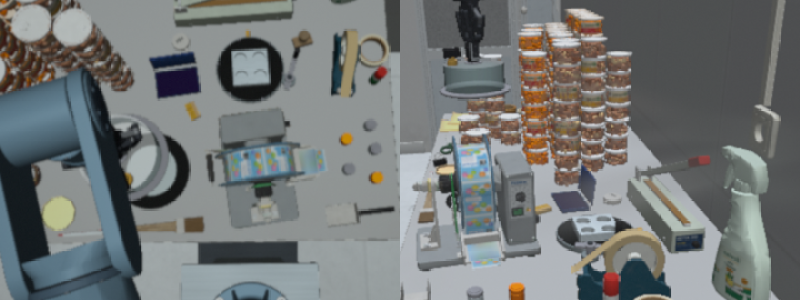

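The bell hangs upright over the mat and the base with its pockets is clear. There are three pots in view and no fourth. Lowering.

```bash
python3 -m jog '[20,0,0,0,0, 50,0,0,0,0, 80,0,0,0,0, 110,0,0,0,0, 140,0,0,0,0]'; python3 -m jog '[30,0,0,0,0, 60,0,0,0,0, 85,0,0,0,0, 105,0,0,0,0, 120,0,0,0,0]'; python3 -m jog '[3,0,0,0,0, 6,0,0,0,0, 8,0,0,0,0, 10,0,0,0,0, 11,0,0,0,0]'
```

```text
time_s: 18.2
eef_pos: [0.3706, 0.2339, 0.2091]
eef_rot: [0.135, 0.694, 0.135, -0.694]
wrist_force: [0.5, 0.6, -4.5]
opening: 0.309
time_s: 18.7
eef_pos: [0.37, 0.2337, 0.0888]
eef_rot: [-0.135, -0.694, -0.135, 0.695]
wrist_force: [-0.7, 0.7, -4.7]
opening: 0.31
time_s: 19.2
eef_pos: [0.3706, 0.2345, 0.0797]
eef_rot: [0.135, 0.694, 0.135, -0.694]
wrist_force: [0.1, 0.3, -5.2]
opening: 0.309
```

```bash
python3 -m jog '[1,0,0,0,0, 1,0,0,0,0, 2,0,0,0,0, 2,0,0,0,0, 3,0,0,0,0]'; python3 -m jog '[0,0,0,0,0, 0,0,0,0,0, 1,0,0,0,0, 1,0,0,0,0, 1,0,0,0,0]'
```

```text
time_s: 19.7
eef_pos: [0.3703, 0.2345, 0.0779]
eef_rot: [-0.135, -0.694, -0.135, 0.694]
wrist_force: [-12.1, -4.2, 28.1]
opening: 0.306
time_s: 20.2
eef_pos: [0.3703, 0.2346, 0.0779]
eef_rot: [-0.136, -0.694, -0.135, 0.694]
wrist_force: [-13.5, -5.3, 29.3]
opening: 0.307
```

```bash
python3 -m jog '[0,0,0,0,70, 0,0,0,0,70, 0,0,0,0,70, -10,0,0,0,70, -30,0,0,0,70]'; python3 -m jog '[-30,0,0,0,70, -70,0,0,0,70, -115,0,0,0,70, -160,0,0,0,70, -200,0,0,0,70]';python3 -m jog '[-20,0,0,0,70, -30,0,0,0,70, -30,0,0,0,70, -30,0,0,0,70, -30,0,0,0,70]'; python3 - <<'E'
from h import *
print(delta([.47,-.2945,.25]),status.get_obs()["q"].round(2))
im=optics.camera("top")[:,:,::-1];cv2.imwrite("pics/t5.png",im)
a=cv2.resize(im[130:220,240:340],(400,360),interpolation=cv2.INTER_CUBIC);b=cv2.resize(im[220:310,345:445],(400,360),interpolation=cv2.INTER_CUBIC)
cv2.imwrite("pics/a5.png",np.hstack([a,b]))
E
```

```text
time_s: 20.7
eef_pos: [0.3689, 0.234, 0.1047]
eef_rot: [-0.135, -0.693, -0.135, 0.695]
wrist_force: [-0.8, 0.1, 0.1]
opening: 0.7
time_s: 21.2
eef_pos: [0.37, 0.2344, 0.3084]
eef_rot: [0.135, 0.695, 0.135, -0.693]
wrist_force: [0.8, 0.7, -0.0]
opening: 0.698
time_s: 21.7
eef_pos: [0.3694, 0.2342, 0.3335]
eef_rot: [-0.135, -0.693, -0.135, 0.695]
wrist_force: [0.3, -0.5, -0.2]
opening: 0.701
(array([ 83.7, 527.8, 104.8]), None) [ 0.29 -0.21  1.79 -0.    1.57  1.48]
```

View pics/a5.png

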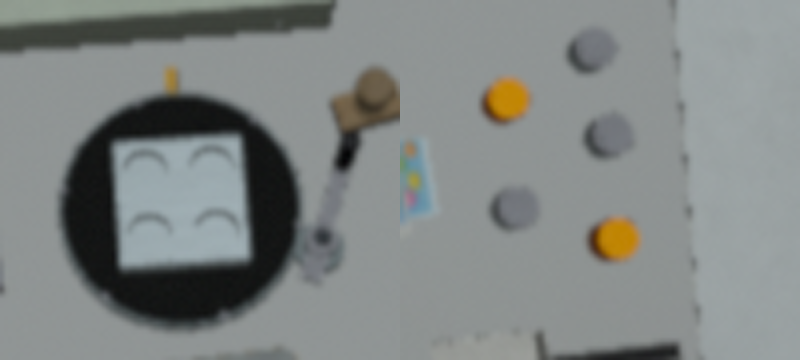

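Base: the block centre is at about px (285,180), the lever is open at (326,170), and the pots are unmoved, with lids at (393,232), (397.5,254) and (374,272). Now to measure the block and lids by contour.

```bash
python3 - <<'E'
from h import *
im=cv2.imread("pics/t5.png");g=cv2.cvtColor(im,cv2.COLOR_BGR2GRAY)
k=6
def up(x0,y0,x1,y1):return cv2.resize(g[y0:y1,x0:x1],None,fx=k,fy=k,interpolation=cv2.INTER_CUBIC)
def big(m):return max(cv2.findContours(m.astype(np.uint8),cv2.RETR_EXTERNAL,cv2.CHAIN_APPROX_NONE)[0],key=cv2.contourArea)
def px(c,x0,y0):return x0+(c[0]+.5)/k-.5,y0+(c[1]+.5)/k-.5
u=up(250,145,325,215);s=up(250,145,325,215)
c=big(u>155);r=cv2.minAreaRect(c)
B=[onz("top",*px(p,250,145),.03)[:2] for p in cv2.boxPoints(r)];print("block",np.mean(B,0),np.array(B).round(4).tolist(),[np.linalg.norm(B[i]-B[i-1]).round(4) for i in range(4)])
# dark disc
c=big(u<70) if 0 else big((u<60)|(u>155));e=cv2.fitEllipse(c);print("disc",onz("top",*px(e[0],250,145),.012),e[1])
for a,b in((393,232),(397.5,254),(374,272)):
    x0,y0=int(a)-11,int(b)-11;w=up(x0,y0,x0+23,y0+23);t,m=cv2.threshold(w,0,1,cv2.THRESH_BINARY_INV+cv2.THRESH_OTSU)
    # lid = dark region (lid plus a bit of side); report bounding
    c=big(m);x,y,W,H=cv2.boundingRect(c);(cx,cy),rad=cv2.minEnclosingCircle(c)
    print("pot",t,px((cx,cy),x0,y0),rad/k,W/k,H/k,onz("top",*px((cx,cy),x0,y0),.034).round(4))
E
```

```text
block [ 0.61934352 -0.00658891] [[0.6582, 0.0381], [0.6632, -0.0471], [0.5804, -0.0506], [0.5755, 0.0333]] [np.float64(0.0828), np.float64(0.0853), np.float64(0.0829), np.float64(0.0841)]
disc [ 0.61807339 -0.0062662   0.012     ] (336.85595703125, 349.9832763671875)
pot 127.0 (392.3333333333333, 232.83333333333334) 6.609142939249675 13.166666666666666 11.5 [ 0.4679 -0.2907  0.034 ]
pot 127.0 (396.4167874654134, 254.17900848388672) 6.525167465209961 13.0 12.0 [ 0.4109 -0.2976  0.034 ]
pot 129.0 (372.77625783284503, 271.91887283325195) 6.413686752319336 12.833333333333334 11.5 [ 0.3652 -0.2327  0.034 ]
```

```bash
python3 -m jog '[0,40,8,0,50, 0,80,16,0,50, 0,120,24,0,50, 0,160,32,0,50, 0,200,40,0,50]'; python3 -m jog '[0,40,8,0,50, 0,80,16,0,50, 0,120,24,0,50, 0,160,32,0,50, 0,200,40,0,50]';python3 -m jog '[0,40,8,0,50, 0,80,16,0,50, 0,120,24,0,50, 0,128,25,0,50, 0,128,25,0,50]';python3 -m jog '[0,0,0,8,50, 0,0,0,16,50, 0,0,0,24,50, 0,0,0,32,50, 0,0,0,40,50]';python3 -m jog '[0,0,0,8,50, 0,0,0,16,50, 0,0,0,24,50, 0,0,0,24,50, 0,0,0,24,50]'; python3 - <<'E'
from h import *
print(delta([.469,-.293,.15],-132),status.get_obs()["q"].round(2))
b=optics.camera("side")[:,:,::-1];c=b[240:360,180:340];cv2.imwrite("pics/a6.png",cv2.resize(b[160:360,150:390],(720,600),interpolation=cv2.INTER_CUBIC))
E
```

```text
time_s: 22.25
eef_pos: [0.4077, 0.0326, 0.3343]
eef_rot: [-0.135, -0.694, -0.135, 0.695]
wrist_force: [0.1, -0.2, 0.5]
opening: 0.501
time_s: 22.75
eef_pos: [0.4457, -0.1679, 0.3341]
eef_rot: [-0.135, -0.694, -0.136, 0.694]
wrist_force: [0.3, 0.3, -0.4]
opening: 0.505
time_s: 23.25
eef_pos: [0.4705, -0.2952, 0.3335]
eef_rot: [-0.133, -0.694, -0.135, 0.695]
wrist_force: [-0.1, 0.0, 0.2]
opening: 0.5
time_s: 23.75
eef_pos: [0.4709, -0.2924, 0.335]
eef_rot: [0.112, -0.698, 0.111, 0.698]
wrist_force: [0.2, -0.7, 0.6]
opening: 0.499
time_s: 24.25
eef_pos: [0.4709, -0.2931, 0.3352]
eef_rot: [0.252, -0.661, 0.251, 0.661]
wrist_force: [-0.6, 0.2, 0.4]
opening: 0.498
(array([185.2,   1.2,   1.5]), np.float64(0.32687833275829803)) [-0.77  0.07  1.52  0.    1.55  1.53]
```

View pics/a6.png

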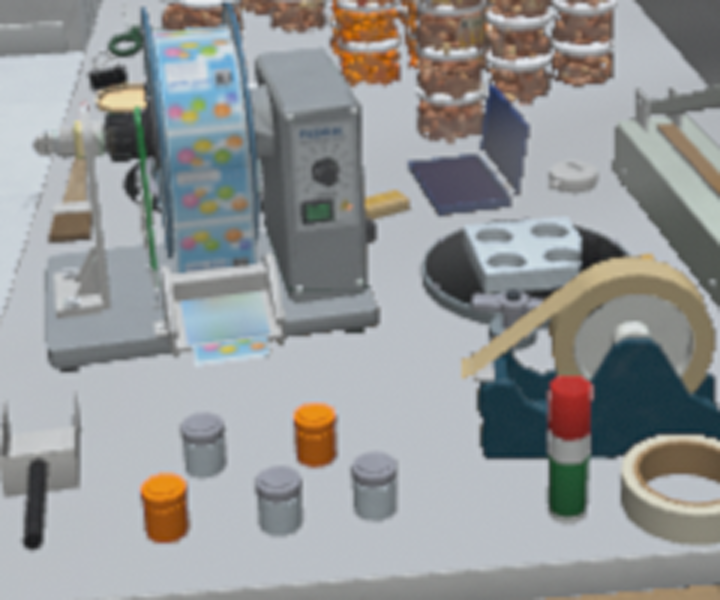

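Three grey pots stand at side px (218,305), (243,324) and (275,314). No fourth is in view, and the pot nearest the tape stand is under the gripper. Descend and grip it.

```bash
python3 -m jog '[40,3,0,0,60, 80,3,0,0,60, 120,3,0,0,60, 160,3,0,0,60, 200,3,0,0,60]'; python3 -m jog '[30,0,0,0,60, 60,0,0,0,60, 90,0,0,0,60, 110,0,0,0,60, 120,0,0,0,60]';python3 -m jog '[5,0,0,0,60, 5,0,0,0,60, 5,0,0,0,0, 5,0,0,0,0, 5,0,0,0,0]';python3 -m jog '[0,0,0,0,0, 0,0,0,0,0, 0,0,0,0,0, 0,0,0,0,0, 0,0,0,0,0]'; python3 - <<'E'
from h import *
cv2.imwrite("pics/a7.png",cv2.resize(optics.camera("side")[240:360,190:310,::-1],(480,480),interpolation=cv2.INTER_CUBIC))
E
```

```text
time_s: 24.8
eef_pos: [0.4689, -0.2962, 0.134]
eef_rot: [-0.252, 0.661, -0.252, -0.66]
wrist_force: [-0.7, 0.1, 0.1]
opening: 0.605
time_s: 25.3
eef_pos: [0.4678, -0.2953, 0.0132]
eef_rot: [0.253, -0.659, 0.252, 0.662]
wrist_force: [0.3, -0.4, 0.3]
opening: 0.598
time_s: 25.8
eef_pos: [0.47, -0.2975, 0.0119]
eef_rot: [-0.253, 0.661, -0.254, -0.659]
wrist_force: [-0.6, 0.3, 5.6]
opening: 0.304
time_s: 26.3
eef_pos: [0.4699, -0.2976, 0.0119]
eef_rot: [-0.253, 0.661, -0.254, -0.659]
wrist_force: [-0.4, 0.7, 6.5]
opening: 0.301
```

View pics/a7.png

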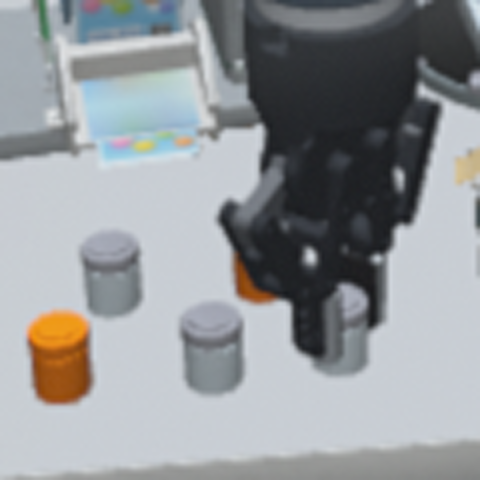

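```bash
python3 - <<'E'
from h import *
p=status.get_obs()["eef_pos"];print(proj("side",[p[0],p[1],0]),proj("side",[p[0],p[1],.034]))
M=rot();print(M.round(3))
im=optics.camera("side");print(im[322:336:2,262:288].mean(2).astype(int))
for d in(-.005,.005):
    q=p+M[:,2]*d;print(d,proj("side",[q[0],q[1],0.004]))
E
```

```text
(np.float64(275.73832127774176), np.float64(329.5097152764335)) (np.float64(275.2377522366068), np.float64(313.9974971083756))
[[ 0.002 -0.669 -0.744]
 [-0.002 -0.744  0.669]
 [-1.     0.    -0.003]]
[[180  79  36  42  44  37  34  35  47  79 107 104  92  87 124 144 136 136
  125 112 120 157 191 206 206 206]
 [180  85  36  38  44  43  38  39  47  78 108 104  93 107 149 145 137 132
  124 140 185 206 206 206 205 205]
 [199 158  68  37  40  38  37  35  39  75 108 104  91 102 141 140 135 130
  123 141 189 206 205 205 205 206]
 [206 203 182 148 110  70  41  36  50  83 107 105  93 102 139 140 135 129
  122 139 188 206 205 206 205 205]
 [205 205 206 206 204 183 137 108 104 110 111 112 119 138 143 140 134 127
  121 140 184 205 205 206 205 205]
 [205 205 205 205 206 201 183 159 145 137 138 142 141 141 140 138 133 139
  162 194 205 207 205 205 205 205]
 [205 205 205 205 205 206 206 206 203 197 190 190 189 191 192 193 196 205
  206 206 205 205 205 205 205 206]]
-0.005 (np.float64(277.85715619712806), np.float64(328.6536582571237))
0.005 (np.float64(273.5167613731355), np.float64(326.7696156265175))
```

```bash
python3 -m jog '[-20,0,0,0,0, -60,0,0,0,0, -100,0,0,0,0, -150,0,0,0,0, -190,0,0,0,0]'; python3 -m jog '[0,-25,4,0,0, 0,-60,10,0,0, 0,-100,16,0,0, 0,-140,23,0,0, 0,-180,29,0,0]'; python3 -m jog '[0,-40,6,0,0, 0,-80,13,0,0, 0,-110,18,0,0, 0,-130,21,0,0, 0,-137,22,0,0]'; python3 -m jog '[0,0,0,0,0, 0,0,0,0,0, 0,0,0,0,0, 0,0,0,0,0, 0,0,0,0,0]'; python3 - <<'E'
from h import *
print(delta([.6432,-.0288,.05],-132),status.get_obs()["q"].round(2))
E
```

```text
time_s: 26.9
eef_pos: [0.4691, -0.2968, 0.2034]
eef_rot: [-0.253, 0.661, -0.253, -0.66]
wrist_force: [0.1, 0.1, -0.6]
opening: 0.302
time_s: 27.4
eef_pos: [0.5682, -0.142, 0.2006]
eef_rot: [-0.253, 0.66, -0.253, -0.66]
wrist_force: [-0.3, -0.9, -0.4]
opening: 0.302
time_s: 27.9
eef_pos: [0.6435, -0.0247, 0.2002]
eef_rot: [-0.252, 0.661, -0.252, -0.661]
wrist_force: [-0.3, -0.1, 0.7]
opening: 0.308
time_s: 28.4
eef_pos: [0.6427, -0.0276, 0.2004]
eef_rot: [-0.254, 0.66, -0.254, -0.66]
wrist_force: [0.2, 0.0, -0.4]
opening: 0.304
(array([150.4,   0.6,  -1.1]), np.float64(-0.022762953690914856)) [-0.23  0.36  1.45 -0.    1.33  2.08]
```

```bash
python3 -m jog '[35,0.5,-1.5,0,0, 70,0.5,-1.5,0,0, 105,0.5,-1.5,0,0, 130,0.5,-1.5,0,0, 145,0.5,-1.5,0,0]'; python3 -m jog '[0,0,0,0,0, 0,0,0,0,0, 0,0,0,0,0, 0,0,0,0,0, 0,0,0,0,0]'; python3 - <<'E'
from h import *
cv2.imwrite("pics/a8.png",cv2.resize(optics.camera("side")[190:290,280:400,::-1],(720,600),interpolation=cv2.INTER_CUBIC))
p=status.get_obs()["eef_pos"];print(proj("side",[*p[:2],.043]),proj("side",[.6432,-.0288,.03]),proj("side",[.619,-.007,.03]))
for s in((.0218,.0242),(.0242,-.0218),(-.0242,.0218),(-.0218,-.0242)):print(proj("side",[.619+s[0],-.007+s[1],.03]))
E
```

```text
time_s: 28.9
eef_pos: [0.6421, -0.0282, 0.0526]
eef_rot: [0.253, -0.659, 0.254, 0.661]
wrist_force: [0.0, 0.4, 0.3]
opening: 0.307
time_s: 29.4
eef_pos: [0.6445, -0.0283, 0.0566]
eef_rot: [-0.253, 0.661, -0.253, -0.66]
wrist_force: [-0.2, 0.5, -0.6]
opening: 0.309
(np.float64(339.54591934940544), np.float64(238.99433353481197)) (np.float64(339.00063274853596), np.float64(244.09299787968828)) (np.float64(327.16633683555233), np.float64(240.67751501003147))
(np.float64(334.17344718582365), np.float64(235.78233949058188))
(np.float64(339.00063274853596), np.float64(244.09299787968828))
(np.float64(315.6953961028713), np.float64(237.36689967140902))
(np.float64(319.86272988338186), np.float64(245.7798234037565))
```

View pics/a8.png

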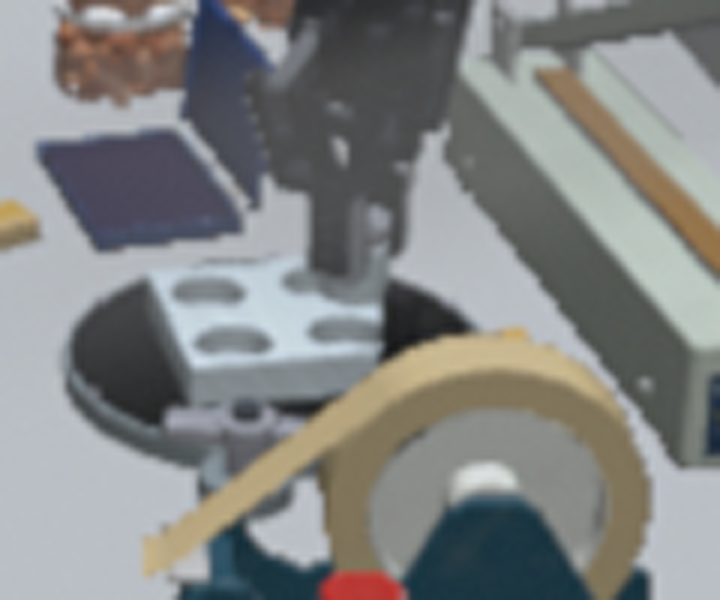

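```bash
python3 -m jog '[0,1,1,0,0, 3,1,1,0,0, 6,1,1,0,0, 9,1,1,0,0, 12,1,1,0,0]'; python3 -m jog '[1,0,0,0,0, 2,0,0,0,0, 3,0,0,0,0, 4,0,0,0,0, 5,0,0,0,0]'; python3 -m jog '[1,0,0,0,0, 2,0,0,0,0, 3,0,0,0,0, 4,0,0,0,0, 4,0,0,0,0]'
```

```text
time_s: 29.95
eef_pos: [0.6421, -0.0282, 0.0428]
eef_rot: [0.253, -0.66, 0.253, 0.66]
wrist_force: [0.3, -0.1, 0.0]
opening: 0.304
time_s: 30.45
eef_pos: [0.6424, -0.0283, 0.0383]
eef_rot: [-0.253, 0.66, -0.253, -0.66]
wrist_force: [0.2, 0.2, -0.8]
opening: 0.307
time_s: 30.95
eef_pos: [0.6422, -0.0282, 0.0341]
eef_rot: [0.253, -0.66, 0.253, 0.66]
wrist_force: [-0.9, -0.5, 0.3]
opening: 0.297
```

```bash
python3 -m jog '[1,0,0,0,0, 1,0,0,0,60, 1,0,0,0,60, 1,0,0,0,60, 1,0,0,0,60]'; python3 -m jog '[-10,0,0,0,60, -30,0,0,0,60, -60,0,0,0,60, -100,0,0,0,60, -140,0,0,0,60]'; python3 -m jog '[-20,0,0,0,60, -20,0,0,0,60, -20,0,0,0,60, -20,0,0,0,60, -20,0,0,0,60]'; python3 - <<'E'
from h import *
print(status.get_obs()["eef_pos"],delta([.4118,-.302,.2],-132))
o=np.zeros((420,800,3),np.uint8)
o[:360,:400]=cv2.resize(optics.camera("side")[190:280,280:380,::-1],(400,360),interpolation=cv2.INTER_CUBIC)
o[:360,400:]=cv2.resize(optics.camera("top")[210:300,340:440,::-1],(400,360),interpolation=cv2.INTER_CUBIC)
cv2.imwrite("pics/a9.png",o)
E
```

```text
time_s: 31.45
eef_pos: [0.6424, -0.0283, 0.0334]
eef_rot: [-0.253, 0.66, -0.253, -0.66]
wrist_force: [-0.3, -0.1, -0.3]
opening: 0.598
time_s: 31.95
eef_pos: [0.642, -0.0281, 0.1751]
eef_rot: [0.253, -0.66, 0.253, 0.66]
wrist_force: [0.2, -0.3, 0.4]
opening: 0.598
time_s: 32.45
eef_pos: [0.6412, -0.028, 0.1912]
eef_rot: [0.253, -0.659, 0.253, 0.661]
wrist_force: [0.2, 1.1, 0.9]
opening: 0.602
[ 0.64124102 -0.0280252   0.19124831] (array([ -8.2, 357.2, -12.6]), np.float64(0.03787765535230392))
```

View pics/a9.png

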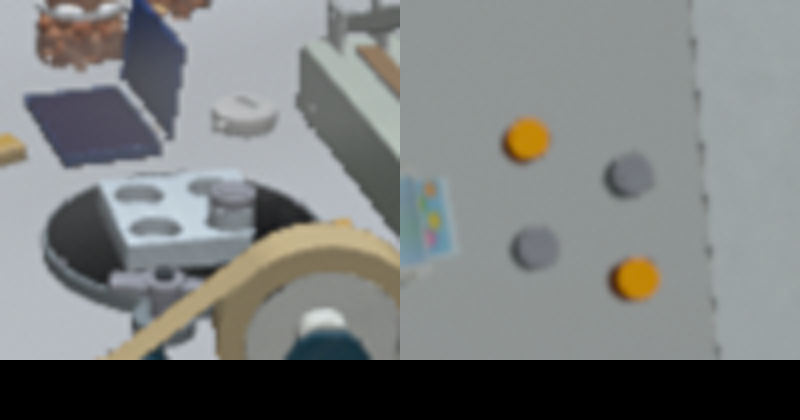

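Pot 1 sits upright in the +x/−y pocket (side px ≈(338,240)). The other two grey pots are unmoved at top px (397,254) and (374,272). Going for the next.

```bash
python3 -m jog '[0,35,-1,0,60, 0,72,-2,0,60, 0,108,-4,0,60, 0,144,-5,0,60, 0,180,-6,0,60]'; python3 -m jog '[0,36,-1,0,60, 0,72,-2,0,60, 0,108,-4,0,60, 0,144,-5,0,60, 0,177,-6,0,60]'; python3 -m jog '[25,0,0,0,60, 50,0,0,0,60, 75,0,0,0,60, 100,0,0,0,60, 110,0,0,0,60]'; python3 - <<'E'
from h import *
print(delta([.412,-.3025,.0105],-132))
print(proj("side",[.412,-.3025,.034]))
g=optics.camera("side")
print(g[316:332:2,232:256].mean(2).astype(int))
E
```

```text
time_s: 33.05
eef_pos: [0.5252, -0.1669, 0.1927]
eef_rot: [0.253, -0.66, 0.253, 0.661]
wrist_force: [-0.0, -0.1, -0.4]
opening: 0.602
time_s: 33.55
eef_pos: [0.4112, -0.3027, 0.1928]
eef_rot: [0.253, -0.66, 0.253, 0.66]
wrist_force: [0.5, 0.3, -0.3]
opening: 0.599
time_s: 34.05
eef_pos: [0.4111, -0.3002, 0.0805]
eef_rot: [0.254, -0.659, 0.252, 0.662]
wrist_force: [-1.2, 0.3, 0.0]
opening: 0.597
(array([70. ,  1.1, -2.5]), np.float64(0.02889706550283222))
(np.float64(243.30621899842563), np.float64(317.9924769790687))
[[202 202 203 202 200 195 189 180 173 170 169 166 167 168 172 180 189 198
  203 200 191 186 181 184]
 [202 202 200 190 176 170 171 170 169 168 168 167 167 166 166 165 167 176
  193 203 203 203 203 203]
 [203 202 190 163 158 147 159 169 171 170 169 168 166 165 163 160 166 152
  153 201 203 202 202 202]
 [203 203 185 137 136 157 156 157 154 153 151 150 150 159 162 156 132 110
  139 201 203 202 202 203]
 [203 203 190 141  92  99 117 129 133 135 136 136 132 125 112 102  93  96
  146 202 203 203 202 202]
 [202 203 203 179 115 116 115 108 108 107 107 107 108 107 121 145 143 117
  148 202 204 202 202 203]
 [202 203 203 183 127 121 130 138 142 137 139 142 143 142 149 135 124 116
  148 201 204 202 202 202]
 [203 202 202 187 138 120 127 133 138 139 140 141 139 138 135 131 123 115
  134 183 202 203 202 202]]
```

```bash
python3 -m jog '[20,0,0,0,60, 40,0,0,0,60, 60,0,0,0,60, 70,0,0,0,60, 70,0,0,0,60]'; python3 -m jog '[0,0,0,0,60, 0,0,0,0,0, 0,0,0,0,0, 0,0,0,0,0, 0,0,0,0,0]';python3 -m jog '[0,0,0,0,0, 0,0,0,0,0, 0,0,0,0,0, -5,0,0,0,0, -20,0,0,0,0]';python3 -m jog '[-40,0,0,0,0, -80,0,0,0,0, -120,0,0,0,0, -165,0,0,0,0, -170,0,0,0,0]'; python3 - <<'E'
from h import *
print(delta([.6405,.0172,.2],-132))
E
```

```text
time_s: 34.6
eef_pos: [0.4122, -0.3012, 0.0126]
eef_rot: [0.254, -0.66, 0.253, 0.661]
wrist_force: [0.1, 0.9, 0.5]
opening: 0.597
time_s: 35.1
eef_pos: [0.4133, -0.3025, 0.0147]
eef_rot: [-0.253, 0.661, -0.254, -0.66]
wrist_force: [-1.4, 1.3, 6.4]
opening: 0.306
time_s: 35.6
eef_pos: [0.4118, -0.3009, 0.0329]
eef_rot: [0.254, -0.66, 0.253, 0.661]
wrist_force: [-0.5, 0.2, -0.4]
opening: 0.304
time_s: 36.1
eef_pos: [0.415, -0.3044, 0.2104]
eef_rot: [-0.251, 0.664, -0.255, -0.657]
wrist_force: [0.1, 0.0, 0.4]
opening: 0.301
(array([   9.3, -389.9,   47.4]), np.float64(0.054231533738061444))
```

```bash
python3 -m jog '[0,-30,4,0,0, 0,-70,9,0,0, 0,-110,13,0,0, 0,-150,18,0,0, 0,-190,23,0,0]'; python3 -m jog '[0,-40,5,0,0, 0,-80,10,0,0, 0,-120,15,0,0, 0,-160,20,0,0, 0,-190,24,0,0]'; python3 -m jog '[0,-8,1,0,0, 0,-8,1,0,0, 30,-8,1,0,0, 60,-8,1,0,0, 90,-8,1,0,0]'; python3 -m jog '[0,0,0,0,0, 0,0,0,0,0, 0,0,0,0,0, 0,0,0,0,0, 0,0,0,0,0]';python3 - <<'E'
from h import *
print(status.get_obs()["eef_pos"],delta([.640,.0177,.06],-132))
E
```

```text
time_s: 36.6
eef_pos: [0.5229, -0.1435, 0.203]
eef_rot: [0.253, -0.66, 0.253, 0.66]
wrist_force: [0.7, -0.4, -0.7]
opening: 0.302
time_s: 37.1
eef_pos: [0.6322, 0.0146, 0.2028]
eef_rot: [0.253, -0.66, 0.253, 0.661]
wrist_force: [-0.6, -0.9, 0.4]
opening: 0.302
time_s: 37.6
eef_pos: [0.6355, 0.0173, 0.1125]
eef_rot: [-0.253, 0.66, -0.254, -0.66]
wrist_force: [0.2, 0.0, -0.9]
opening: 0.305
time_s: 38.1
eef_pos: [0.6372, 0.0186, 0.115]
eef_rot: [-0.253, 0.661, -0.253, -0.659]
wrist_force: [0.9, -0.2, -1.0]
opening: 0.301
[0.63721285 0.01863995 0.11501342] (array([55. , -1.1, -2.6]), np.float64(0.04049862796685488))
```

```bash
python3 -m jog '[20,-1,-2.5,0,0, 40,-1,-2.5,0,0, 53,-1,-2.5,0,0, 53,-1,-2.5,0,0, 53,-1,-2.5,0,0]';python3 - <<'E'
from h import *
p=status.get_obs()["eef_pos"];print(p,delta([.640,.0177,.06],-132),proj("side",[*p[:2],p[2]-.0147]),proj("side",[.640,.0177,.03]))
g=optics.camera("side");print(g[222:246:2,318:346].mean(2).astype(int))
E
```

```text
time_s: 38.6
eef_pos: [0.6391, 0.018, 0.0607]
eef_rot: [-0.253, 0.66, -0.253, -0.66]
wrist_force: [0.6, -0.3, 0.1]
opening: 0.299
[0.63905065 0.01797224 0.06071533] (array([ 0.7, -0.4, -0.9]), np.float64(0.048774915844802536)) (np.float64(333.53502582103283), np.float64(229.74290523328435)) (np.float64(333.81041290351976), np.float64(235.7146788682006))
[[140 158 143  94  88 131 169 134  84  81  83  81  82  90 106 107 100 106
  119 136 125  89 102 124 129 127 125 124]
 [ 96 137 164 126 102 137 171 141  85  79  80  78  79  88 105 107 107 126
  131 127 135 157 157 145 151 162 165 168]
 [ 85  96 137 178 181 180 181 171 141 117 103 100  97 103 108 107 112 130
  129 126 146 179 180 179 180 180 180 180]
 [ 92  96 135 179 182 181 180 181 180 162 116 117 122 124 126 129 131 130
  126 123 144 179 181 180 181 180 181 182]
 [182 182 181 181 182 181 181 181 181 167 132 121 124 127 131 131 131 127
  123 124 148 180 183 183 182 182 182 183]
 [180 181 180 179 180 179 173 169 174 184 184 178 173 171 164 166 172 179
  182 190 195 192 184 183 183 184 185 183]
 [184 187 183 182 186 191 195 201 203 201 192 177 173 170 171 170 173 182
  196 197 196 196 188 172 181 184 185 186]
 [175 195 206 205 205 205 205 203 187 145 123 125 128 125 127 148 151 154
  156 155 156 157 155 145 130 113 108 123]
 [119 121 150 192 207 206 206 206 201 184 160 145 146 140 124 135 143 137
  138 140 143 147 145 145 149 129  69  53]
 [152 162 189 208 210 209 208 207 207 207 208 207 207 188 127  90  94 108
  117 122 123 123 121 113  98  77  46  46]
 [209 208 208 208 210 211 211 209 209 208 208 209 208 191 136 116 135 138
  117 113 109 118 123 133 125  81  43  38]
 [170 170 174 176 187 202 212 213 211 210 210 211 205 171 110 105 115 122
  126 131 134 133 130 126 115  79  39  36]]
```

```bash
python3 -m jog '[4,0,-1,0,0, 8,0,-1,0,0, 12,0,-1,0,0, 15,0,-1,0,0, 17,0,-1,0,0]'; python3 -m jog '[2,0,0,0,0, 4,0,0,0,0, 6,0,0,0,0, 8,0,0,0,0, 8,0,0,0,0]'
```

```text
time_s: 39.15
eef_pos: [0.6393, 0.0173, 0.0428]
eef_rot: [0.253, -0.66, 0.253, 0.66]
wrist_force: [-0.6, -0.2, -1.5]
opening: 0.302
time_s: 39.65
eef_pos: [0.6393, 0.0173, 0.0349]
eef_rot: [0.253, -0.66, 0.253, 0.66]
wrist_force: [0.1, 0.7, -0.8]
opening: 0.303
```

Bottom is about 10 mm into the bore with no force. Release, and go for the last pot.

```bash
python3 -m jog '[0,0,0,0,60, 0,0,0,0,60, 0,0,0,0,60, -10,0,0,0,60, -30,0,0,0,60]'; python3 -m jog '[-30,0,0,0,60, -70,0,0,0,60, -110,0,0,0,60, -140,0,0,0,60, -140,0,0,0,60]'; python3 - <<'E'
from h import *
print(status.get_obs()["eef_pos"],delta([.3655,-.2385,.2],-132))
s=optics.camera("side");print(s[232:246:2,318:350].mean(2).astype(int))
g=optics.camera("top").mean(2);print(g[264:280:2,364:382].astype(int))
E
```

```text
time_s: 40.15
eef_pos: [0.6382, 0.0175, 0.0644]
eef_rot: [0.253, -0.659, 0.253, 0.661]
wrist_force: [-0.2, -0.3, 0.4]
opening: 0.596
time_s: 40.65
eef_pos: [0.6429, 0.0169, 0.2127]
eef_rot: [-0.254, 0.664, -0.252, -0.656]
wrist_force: [0.4, 0.0, 0.7]
opening: 0.597
[0.64286731 0.01689042 0.21267196] (array([ 10. , 375.4,  35.7]), np.float64(0.05576424134213198))
[[178 178 177 178 178 177 172 167 173 160 107  99 105 116 122 125 126 121
  113 106 126 167 181 181 182 182 181 181 181 181 181 182]
 [181 183 180 181 183 188 192 200 200 176 112 112 127 142 136 136 137 132
  125 133 158 193 187 170 179 181 182 184 184 183 183 183]
 [173 193 203 203 202 202 202 201 186 140 105 112 121 122 127 145 150 152
  154 154 154 156 153 142 129 113 107 121 137 159 179 183]
 [118 120 148 189 204 204 203 203 199 180 150 130 126 122 117 134 141 137
  137 138 141 146 144 143 147 126  69  56  57  60  67  85]
 [150 158 186 205 207 206 205 204 204 205 205 205 202 181 125  89  94 106
  116 120 122 121 120 111  97  75  46  46  47  46  44  44]
 [207 205 206 206 207 208 208 207 207 206 205 206 206 189 134 114 133 136
  115 111 108 116 121 131 122  81  42  39  40  39  39  39]
 [167 168 170 174 185 199 209 209 208 207 208 207 202 168 109 102 114 119
  123 129 132 131 128 125 114  78  40  35  36  36  35  36]]
[[145 145 144 144 145 145 144 145 145 144 144 144 145 144 145 145 144 145]
 [145 145 145 145 144 143 139 135 135 135 136 134 134 139 143 144 145 145]
 [144 145 145 142 131 117 112 113 117 118 118 118 119 123 131 140 143 144]
 [145 145 142 127  96  88 110 116 117 117 117 117 117 118 121 131 140 144]
 [145 144 137 108  78  80 107 117 118 118 119 119 120 119 120 127 139 144]
 [145 145 141 124  92  75  92 106 116 119 119 119 119 120 123 131 140 144]
 [145 145 144 142 130 110  93  90  98 106 111 117 121 129 133 140 144 144]
 [144 144 145 145 144 142 139 134 132 136 139 141 142 143 144 145 144 143]]
```

```bash
python3 -m jog '[-40,0,0,0,60, -80,0,0,0,60, -110,0,0,0,60, -110,0,0,0,60, -110,0,0,0,60]'; python3 -m jog '[0,36,3,0,60, 0,72,7,0,60, 0,108,10,0,60, 0,144,14,0,60, 0,180,17,0,60]'; python3 -m jog '[0,40,4,0,60, 0,80,8,0,60, 0,120,11,0,60, 0,160,15,0,60, 0,195,18,0,60]'; python3 -m jog '[0,0,0,0,60, 40,0,0,0,60, 80,0,0,0,60, 120,0,0,0,60, 160,0,0,0,60]';  python3 -m jog '[30,0,0,0,60, 60,0,0,0,60, 70,0,0,0,60, 70,0,0,0,60, 70,0,0,0,60]';python3 - <<'E'
from h import *
print(delta([.3655,-.2385,.0105],-132))
print(proj("side",[.3655,-.2385,.034]))
g=optics.camera("side")
print(g[296:312:2,206:232].mean(2).astype(int))
E
```

```text
time_s: 41.25
eef_pos: [0.6392, 0.0173, 0.3145]
eef_rot: [0.253, -0.66, 0.253, 0.661]
wrist_force: [-0.1, 0.2, -0.2]
opening: 0.599
time_s: 41.75
eef_pos: [0.5042, -0.1053, 0.3122]
eef_rot: [0.253, -0.658, 0.253, 0.662]
wrist_force: [-0.3, -0.4, 0.4]
opening: 0.598
time_s: 42.25
eef_pos: [0.3605, -0.2382, 0.3127]
eef_rot: [0.254, -0.659, 0.253, 0.662]
wrist_force: [-0.2, 0.7, 0.6]
opening: 0.604
time_s: 42.75
eef_pos: [0.362, -0.2364, 0.152]
eef_rot: [0.254, -0.659, 0.252, 0.661]
wrist_force: [1.6, -0.4, -0.1]
opening: 0.601
time_s: 43.25
eef_pos: [0.3631, -0.2382, 0.0857]
eef_rot: [-0.253, 0.66, -0.253, -0.66]
wrist_force: [0.8, 0.1, 0.8]
opening: 0.603
(array([75.2, -1.3, -2. ]), np.float64(0.05724253725892936))
(np.float64(218.11155376541282), np.float64(300.2072604449549))
[[199 198 198 197 198 198 199 198 198 198 198 198 198 198 199 198 199 198
  198 199 199 199 198 198 199 198]
 [198 197 199 198 198 197 194 185 177 172 172 169 168 167 171 175 181 190
  197 199 199 199 198 199 198 198]
 [198 199 198 198 191 175 166 166 167 165 165 164 164 163 163 159 155 164
  178 198 199 198 198 199 198 199]
 [198 198 198 185 159 157 154 159 165 165 165 163 162 156 144 148 155 141
  136 183 199 199 199 198 198 199]
 [199 199 199 185 146 126 148 157 157 160 162 161 157 156 150 132 111  91
  130 190 199 199 198 199 199 198]
 [198 199 199 196 168 106  97 100 106 110 111 110 109 106 101 100 107 119
  134 180 198 199 198 198 198 198]
 [198 198 199 199 180 129 123 140 148 126 122 123 128 140 141 128 123 115
  127 170 198 199 198 199 198 198]
 [198 199 199 199 185 142 120 127 132 136 138 137 136 135 134 131 124 115
  123 164 198 200 199 198 199 198]]
```

```bash
python3 -m jog '[20,-1,-2,0,60, 40,-1,-2,0,60, 60,-1,-2,0,60, 73,-1,-2,0,60, 73,-1,-2,0,60]'; python3 -m jog '[0,0,0,0,60, 0,0,0,0,0, 0,0,0,0,0, 0,0,0,0,0, 0,0,0,0,0]';python3 -m jog '[0,0,0,0,0, 0,0,0,0,0, 0,0,0,0,0, 0,0,0,0,0, -20,0,0,0,0]';python3 -m jog '[-40,0,0,0,0, -80,0,0,0,0, -120,0,0,0,0, -160,0,0,0,0, -200,0,0,0,0]';python3 -m jog '[-40,0,0,0,0, -80,0,0,0,0, -90,0,0,0,0, -90,0,0,0,0, -90,0,0,0,0]'; python3 - <<'E'
from h import *
print(status.get_obs()["eef_pos"],delta([.594,.0155,.3],-132))
E
```

```text
time_s: 43.8
eef_pos: [0.3649, -0.2387, 0.0122]
eef_rot: [0.253, -0.66, 0.253, 0.66]
wrist_force: [-0.5, -0.4, 0.6]
opening: 0.602
time_s: 44.3
eef_pos: [0.3658, -0.2397, 0.0138]
eef_rot: [-0.253, 0.661, -0.254, -0.66]
wrist_force: [-2.0, 0.7, 8.4]
opening: 0.304
time_s: 44.8
eef_pos: [0.364, -0.2378, 0.0317]
eef_rot: [0.254, -0.659, 0.253, 0.661]
wrist_force: [-1.1, 0.2, -0.5]
opening: 0.305
time_s: 45.3
eef_pos: [0.3648, -0.2385, 0.2347]
eef_rot: [-0.253, 0.661, -0.253, -0.66]
wrist_force: [1.1, -0.6, -0.7]
opening: 0.306
time_s: 45.8
eef_pos: [0.3645, -0.2383, 0.3212]
eef_rot: [0.253, -0.66, 0.253, 0.661]
wrist_force: [-0.2, 0.3, -0.9]
opening: 0.301
[ 0.36452435 -0.23826811  0.32118312] (array([  21.2, -342.1,   -1. ]), np.float64(0.043488526554682494))
```

```bash
python3 -m jog '[0,-30,0,0,0, 0,-65,0,0,0, 0,-100,0,0,0, 0,-135,0,0,0, 0,-170,0,0,0]'; python3 -m jog '[0,-35,0,0,0, 0,-70,0,0,0, 0,-105,0,0,0, 0,-140,0,0,0, 0,-172,-1,0,0]'; python3 -m jog '[0,0,0,0,0, 40,0,0,0,0, 80,0,0,0,0, 120,0,0,0,0, 160,0,0,0,0]';python3 -m jog '[30,0,0,0,0, 60,0,0,0,0, 85,0,0,0,0, 95,0,0,0,0, 95,0,0,0,0]'; python3 -m jog '[0,0,0,0,0, 0,0,0,0,0, 0,0,0,0,0, 0,0,0,0,0, 0,0,0,0,0]';python3 - <<'E'
from h import *
p=status.get_obs()["eef_pos"];print(p,delta([.594,.015,.06],-132),proj("side",[*p[:2],p[2]-.0138]),proj("side",[.594,.015,.03]))
g=optics.camera("side");print(g[224:244:2,300:328].mean(2).astype(int))
E
```

```text
time_s: 46.3
eef_pos: [0.4784, -0.1107, 0.3197]
eef_rot: [0.253, -0.659, 0.253, 0.662]
wrist_force: [0.2, -0.6, -0.5]
opening: 0.303
time_s: 46.8
eef_pos: [0.5941, 0.0166, 0.3193]
eef_rot: [0.253, -0.659, 0.253, 0.662]
wrist_force: [-0.6, -0.7, 0.1]
opening: 0.307
time_s: 47.3
eef_pos: [0.5923, 0.0146, 0.1588]
eef_rot: [0.253, -0.659, 0.254, 0.661]
wrist_force: [-0.0, 0.1, 0.1]
opening: 0.306
time_s: 47.8
eef_pos: [0.5918, 0.0148, 0.0646]
eef_rot: [0.253, -0.658, 0.254, 0.662]
wrist_force: [-0.1, 0.1, -0.6]
opening: 0.299
time_s: 48.3
eef_pos: [0.5947, 0.0149, 0.0679]
eef_rot: [-0.253, 0.661, -0.253, -0.66]
wrist_force: [0.2, -0.6, -0.6]
opening: 0.301
[0.59470315 0.01488522 0.06791372] (array([7.9, 0.4, 0.6]), np.float64(0.05053131813909317)) (np.float64(315.7042657527986), np.float64(228.33855293449622)) (np.float64(315.35646877503757), np.float64(237.3516472480714))
[[ 77  77  78  78  79  79  80  87  95  90  80  79  81  95 108 102 106 129
  127 127 134 123 103 138 178 180 179 179]
 [ 77  77  78  78  78  78  80  80  87 103 112 114 113 118 119 113 124 129
  125 125 149 178 179 180 1
[... 252 characters left out ...]
169 182 183 182 182 182 182 182 182 181 181 182 181 181 179 178 180 179
  179 180 179 178 179 179 173 168 174 161]
 [183 183 183 182 183 186 186 186 188 187 187 180 172 174 181 179 180 181
  183 185 182 181 184 190 194 200 201 177]
 [183 177 161 139 141 179 204 205 202 191 174 164 160 160 157 157 159 162
  174 194 205 204 204 203 203 203 187 140]
 [107  82  72  70  86 129 181 198 172 128 122 126 130 132 132 132 130 124
  118 121 150 191 206 205 205 205 200 181]
 [ 67  68  69  70  82  99 130 181 197 183 166 159 162 170 171 172 167 156
  151 160 188 207 209 207 206 206 206 206]
 [ 66  66  65  66  74  88 101 135 185 207 209 207 205 205 207 208 211 210
  208 207 207 208 210 210 209 209 208 207]]
```

```bash
python3 -m jog '[5,0,0.5,0,0, 10,0,0.5,0,0, 15,0,0.5,0,0, 19,0,0.5,0,0, 22,0,0.5,0,0]'; python3 -m jog '[2,0,0,0,0, 4,0,0,0,0, 6,0,0,0,0, 8,0,0,0,0, 10,0,0,0,0]'
```

```text
time_s: 48.85
eef_pos: [0.5936, 0.0153, 0.0445]
eef_rot: [0.253, -0.66, 0.253, 0.661]
wrist_force: [0.0, -0.0, -1.6]
opening: 0.301
time_s: 49.35
eef_pos: [0.5942, 0.0149, 0.0354]
eef_rot: [-0.253, 0.66, -0.253, -0.66]
wrist_force: [0.0, -2.7, 0.4]
opening: 0.306
```

```bash
python3 - <<'E'
from h import *
o=status.get_obs();print(o["eef_pos"],o["wrist_force"])
E
```

```text
[0.59424893 0.01488042 0.03535245] [ 0.03511241 -2.7315883   0.44822174]
```

```bash
python3 -m jog '[0,0,0,0,60, 0,0,0,0,60, 0,0,0,0,60, -10,0,0,0,60, -30,0,0,0,60]'; python3 -m jog '[-40,0,0,0,70, -80,0,0,0,70, -130,0,0,0,70, -170,0,0,0,70, -200,0,0,0,70]'; python3 -m jog '[-40,0,0,0,70, -70,0,0,0,70, -70,0,0,0,70, -70,0,0,0,70, -70,0,0,0,70]'; python3 - <<'E'
from h import *
print(status.get_obs()["eef_pos"],delta([.370,.2343,.3345],-68),status.get_obs()["q"].round(2))
o=np.zeros((600,800,3),np.uint8)
o[:320,:400]=cv2.resize(optics.camera("side")[190:270,280:380,::-1],(400,320),interpolation=cv2.INTER_CUBIC)
o[:600,400:]=cv2.resize(optics.camera("side")[80:260,120:240,::-1],(400,600),interpolation=cv2.INTER_CUBIC)
o[320:600,:400]=cv2.resize(optics.camera("top")[220:304,150:270,::-1],(400,280),interpolation=cv2.INTER_CUBIC)
cv2.imwrite("pics/b1.png",o)
E
```

```text
time_s: 49.85
eef_pos: [0.5926, 0.0156, 0.0645]
eef_rot: [0.253, -0.659, 0.253, 0.661]
wrist_force: [-0.8, -0.6, -0.7]
opening: 0.599
time_s: 50.35
eef_pos: [0.5948, 0.0153, 0.2699]
eef_rot: [-0.253, 0.662, -0.253, -0.659]
wrist_force: [-0.1, 0.9, -0.2]
opening: 0.699
time_s: 50.85
eef_pos: [0.5933, 0.0154, 0.3342]
eef_rot: [0.253, -0.66, 0.253, 0.661]
wrist_force: [-0.7, 0.8, -0.5]
opening: 0.691
[0.59327499 0.01540467 0.33421633] (array([ 2.000e-01, -1.350e+01,  3.124e+02]), np.float64(-63.95287426239892)) [-0.17  0.16  1.43  0.    1.56  2.13]
```

View pics/b1.png

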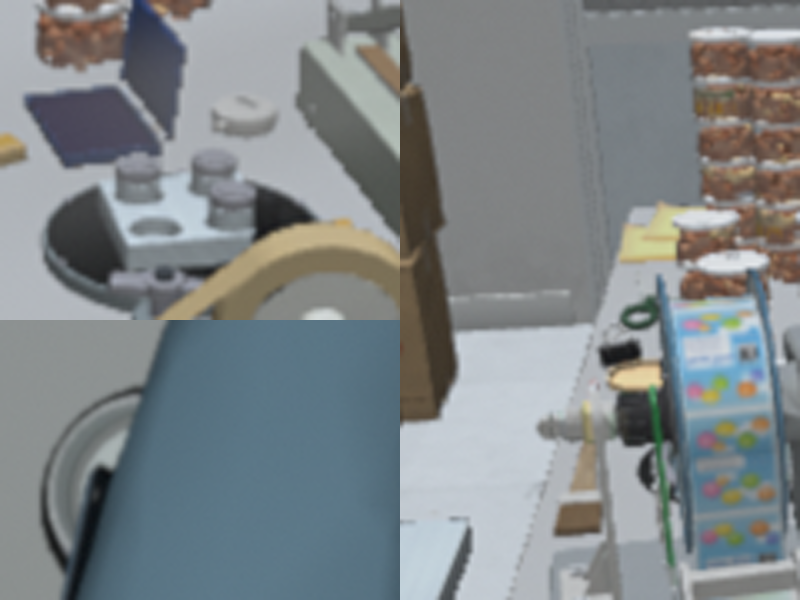

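All three pots stand seated at equal height in their pockets (side px ≈(315,234), (333,232), (338,240)). The side camera can't see the bell on the mat. Going back to its knob.

```bash
python3 -m jog '[0,-2,40,0,70, 0,-4,80,0,70, 0,-6,120,0,70, 0,-8,160,0,70, 0,-10,200,0,70]'; python3 -m jog '[0,-1,40,0,70, 0,-2,80,0,70, 0,-3.5,112,0,70, 0,-3.5,112,0,70, 0,-3.5,112,0,70]'; python3 -m jog '[0,0,0,-8,70, 0,0,0,-16,70, 0,0,0,-24,70, 0,0,0,-32,70, 0,0,0,-40,70]';python3 -m jog '[0,0,0,-8,70, 0,0,0,-16,70, 0,0,0,-24,70, 0,0,0,-24,70, 0,0,0,-24,70]'; python3 - <<'E'
from h import *
print(delta([.370,.2343,.078],-68))
im=optics.camera("top");cv2.imwrite("pics/b2.png",cv2.resize(im[210:330,120:280,::-1],(640,480),interpolation=cv2.INTER_CUBIC))
E
```

```text
time_s: 51.5
eef_pos: [0.4504, 0.1572, 0.3344]
eef_rot: [0.253, -0.66, 0.253, 0.661]
wrist_force: [0.7, 0.0, -0.2]
opening: 0.698
time_s: 52.0
eef_pos: [0.3707, 0.2341, 0.3349]
eef_rot: [0.252, -0.66, 0.253, 0.66]
wrist_force: [0.9, -0.2, 0.6]
opening: 0.703
time_s: 52.5
eef_pos: [0.372, 0.2328, 0.3348]
eef_rot: [0.011, -0.707, 0.011, 0.707]
wrist_force: [0.0, -0.9, 0.3]
opening: 0.698
time_s: 53.0
eef_pos: [0.3716, 0.2331, 0.3349]
eef_rot: [-0.133, -0.694, -0.133, 0.695]
wrist_force: [0.0, 0.3, -0.5]
opening: 0.702
(array([256.9,  -1.7,   0.9]), np.float64(-0.2556575647673611))
```

View pics/b2.png

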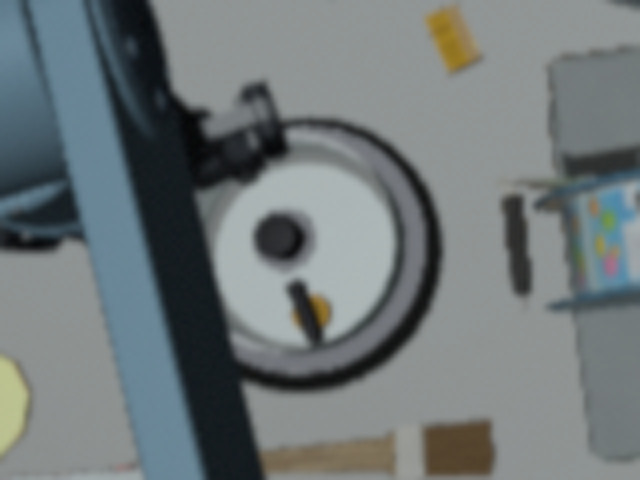

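The bell is upright on the mat, with its knob at px (190,269) and the wing still along the line to the knob, so the tap is open. Regrip.

```bash
python3 -m jog '[40,-1.5,1,0,70, 80,-1.5,1,0,70, 120,-1.5,1,0,70, 160,-1.5,1,0,70, 200,-1.5,1,0,70]'; python3 -m jog '[20,0,0,0,70, 40,0,0,0,70, 55,0,0,0,70, 56,0,0,0,70, 56,0,0,0,70]';python3 -m jog '[0,0,0,0,0, 0,0,0,0,0, 0,0,0,0,0, 0,0,0,0,0, 0,0,0,0,0]';python3 -m jog '[0,0,0,0,0, 0,0,0,0,0, -3,0,0,0,0, -8,0,0,0,0, -20,0,0,0,0]'
```

```text
time_s: 53.55
eef_pos: [0.3697, 0.2347, 0.134]
eef_rot: [0.134, 0.695, 0.134, -0.694]
wrist_force: [-0.5, -0.3, -0.1]
opening: 0.7
time_s: 54.05
eef_pos: [0.3696, 0.2347, 0.0793]
eef_rot: [-0.135, -0.694, -0.135, 0.694]
wrist_force: [0.6, -0.3, 0.3]
opening: 0.698
time_s: 54.55
eef_pos: [0.3705, 0.235, 0.0805]
eef_rot: [0.135, 0.695, 0.135, -0.693]
wrist_force: [-0.7, -1.7, 6.7]
opening: 0.306
time_s: 55.05
eef_pos: [0.3681, 0.2345, 0.0988]
eef_rot: [-0.135, -0.693, -0.135, 0.695]
wrist_force: [0.0, -1.4, -4.8]
opening: 0.308
```

```bash
python3 -m jog '[-30,0,0,0,0, -60,0,0,0,0, -90,0,0,0,0, -120,0,0,0,0, -150,0,0,0,0]'; python3 -m jog '[-30,0,0,0,0, -60,0,0,0,0, -85,0,0,0,0, -100,0,0,0,0, -103,0,0,0,0]'; python3 -m jog '[0,0,0,0,0, 0,0,0,0,0, 0,0,0,0,0, 0,0,0,0,0, 0,0,0,0,0]'; python3 - <<'E'
from h import *
print(status.get_obs()["eef_pos"],delta([.619,-.0075,.35],-68))
E
```

```text
time_s: 55.55
eef_pos: [0.369, 0.2348, 0.2512]
eef_rot: [0.135, 0.694, 0.135, -0.694]
wrist_force: [1.3, 0.2, -4.5]
opening: 0.309
time_s: 56.05
eef_pos: [0.37, 0.2351, 0.355]
eef_rot: [0.135, 0.696, 0.135, -0.693]
wrist_force: [0.1, -0.1, -4.8]
opening: 0.307
time_s: 56.55
eef_pos: [0.3693, 0.2348, 0.3517]
eef_rot: [-0.135, -0.694, -0.135, 0.694]
wrist_force: [0.6, 0.3, -4.9]
opening: 0.307
[0.36933728 0.23481098 0.35174733] (array([   1.6,  318.3, -140.5]), np.float64(0.03950975303665416))
```

```bash
python3 -m jog '[0,12,-5,0,0, 0,36,-16,0,0, 0,65,-28,0,0, 0,97,-42,0,0, 0,130,-57,0,0]'; python3 -m jog '[0,33,-14,0,0, 0,66,-29,0,0, 0,98,-43,0,0, 0,130,-57,0,0, 0,155,-68,0,0]';  python3 -m jog '[0,15,-7,0,0, 0,26,-11,0,0, 0,33,-15,0,0, 0,33,-15,0,0, 0,33,-15,0,0]'; python3 -m jog '[30,0,0,0,0, 70,0,0,0,0, 110,0,0,0,0, 150,0,0,0,0, 180,0,0,0,0]'; python3 -m jog '[10,0,0,0,0, 20,0,0,0,0, 20,0,0,0,0, 20,0,0,0,0, 20,0,0,0,0]'; python3 - <<'E'
from h import *
print(status.get_obs()["eef_pos"],delta([.619,-.0075,.09],-68),rot().round(3))
cv2.imwrite("pics/b3.png",cv2.resize(optics.camera("side")[160:280,260:400,::-1],(700,600),interpolation=cv2.INTER_CUBIC))
E
```

```text
time_s: 57.05
eef_pos: [0.4723, 0.1342, 0.3522]
eef_rot: [0.135, 0.694, 0.135, -0.694]
wrist_force: [0.5, 0.3, -4.5]
opening: 0.304
time_s: 57.55
eef_pos: [0.5938, 0.0149, 0.3515]
eef_rot: [-0.135, -0.694, -0.135, 0.694]
wrist_force: [0.4, 0.7, -5.0]
opening: 0.309
time_s: 58.05
eef_pos: [0.6183, -0.0069, 0.3523]
eef_rot: [-0.135, -0.694, -0.135, 0.694]
wrist_force: [0.3, 0.3, -5.0]
opening: 0.31
time_s: 58.55
eef_pos: [0.617, -0.0061, 0.17]
eef_rot: [-0.135, -0.693, -0.136, 0.695]
wrist_force: [0.3, 0.7, -6.5]
opening: 0.305
time_s: 59.05
eef_pos: [0.6199, -0.0075, 0.1544]
eef_rot: [0.136, 0.695, 0.135, -0.693]
wrist_force: [-0.1, -0.2, -4.9]
opening: 0.308
[ 0.61986354 -0.00753093  0.15435584] (array([64.4, -0.5,  1. ]), np.float64(0.04467122509780097)) [[ 0.003  0.375 -0.927]
 [-0.001 -0.927 -0.375]
 [-1.     0.002 -0.003]]
```

View pics/b3.png

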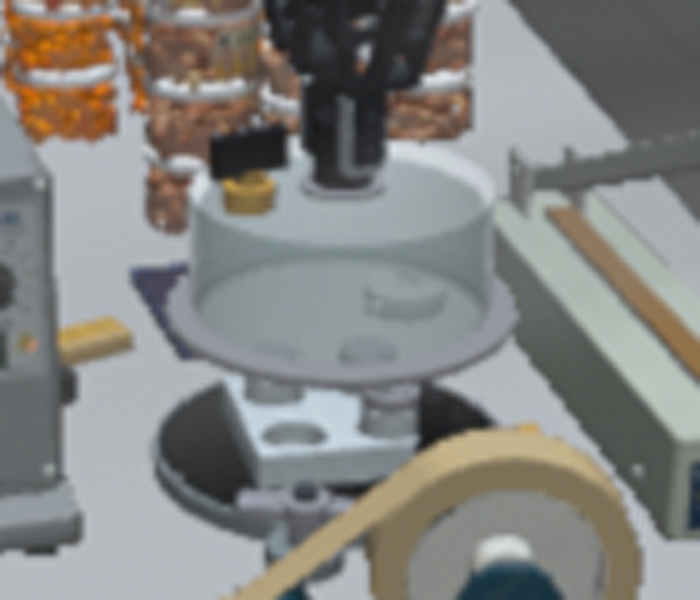

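The bell hangs upright and level over the block (rim centre ≈ px (328,221)), with the tap still open. Lowering gently.

```bash
python3 -m jog '[5,-0.5,0.5,0,0, 11,-0.5,0.5,0,0, 17,-0.5,0.5,0,0, 23,-0.5,0.5,0,0, 29,-0.5,0.5,0,0]'; python3 -m jog '[5,0,0,0,0, 10,0,0,0,0, 15,0,0,0,0, 20,0,0,0,0, 25,0,0,0,0]'; python3 -m jog '[2,0,0,0,0, 4,0,0,0,0, 6,0,0,0,0, 8,0,0,0,0, 9,0,0,0,0]'
```

```text
time_s: 59.6
eef_pos: [0.6177, -0.007, 0.1224]
eef_rot: [-0.135, -0.694, -0.135, 0.694]
wrist_force: [0.1, 0.6, -3.7]
opening: 0.303
time_s: 60.1
eef_pos: [0.618, -0.0071, 0.0979]
eef_rot: [0.135, 0.694, 0.135, -0.694]
wrist_force: [-0.5, 0.4, -4.7]
opening: 0.301
time_s: 60.6
eef_pos: [0.618, -0.007, 0.0896]
eef_rot: [-0.135, -0.694, -0.135, 0.694]
wrist_force: [-4.5, 0.5, 3.8]
opening: 0.307
```

```bash
python3 -m jog '[1,0,0,0,0, 1,0,0,0,0, 1,0,0,0,70, 1,0,0,0,70, 1,0,0,0,70]'; python3 -m jog '[-10,0,0,0,70, -40,0,0,0,70, -80,0,0,0,32, -100,0,0,0,32, -100,0,0,0,32]'; python3 -m jog '[0,0,20,0,32, 0,0,40,0,32, 0,0,50,0,32, 0,0,50,0,32, 0,0,50,0,32]'; python3 - <<'E'
from h import *
o=status.get_obs();print(o["eef_pos"],o["wrist_force"])
g=optics.camera("side");print(g[200:232:2,300:336].mean(2).astype(int))
E
```

```text
time_s: 61.1
eef_pos: [0.6186, -0.0072, 0.0888]
eef_rot: [0.135, 0.695, 0.135, -0.694]
wrist_force: [1.3, 0.3, 0.2]
opening: 0.7
time_s: 61.6
eef_pos: [0.6207, -0.0076, 0.1935]
eef_rot: [0.136, 0.697, 0.134, -0.691]
wrist_force: [0.3, 0.5, -0.3]
opening: 0.317
time_s: 62.1
eef_pos: [0.5719, -0.0258, 0.1882]
eef_rot: [0.135, 0.694, 0.135, -0.694]
wrist_force: [0.1, 0.1, -0.1]
opening: 0.318
[ 0.57193334 -0.0258249   0.18817029] [ 0.06695002  0.13558249 -0.0731127 ]
[[ 86  86  94 109 108  97  90  92  94  94  81  73  68  66  66  67  69  70
   71  72  73  74  76  84 111 151 179 181 180 180 179 179 178 179 180 179]
 [ 92  89  91  96 102  99  96  95  94  91  84  75  70  67  70  70  72  73
   74  75  77  77  77  77  77  88 132 178 180 179 178 178 179 178 177 177]
 [107 110 104 105  97  96 106 107 102  99  89  74  72  71  73  74  76  76
   77  78  79  80  81  82  83  90 131 178 179 178 178 177 177 177 177 176]
 [111 136 161 162 160 166 178 181 181 171 133  81  71  74  75  77  78  78
   80  82  82  82  84  85  88 105 138 158 164 176 176 176 177 177 176 177]
 [167 172 181 181 180 180 180 180 1
[... 1053 characters left out ...]
 115 140 154 162 172 171 172
  163 146 148 127  91  82  79  79  80  80  81  81  81  87 112 143 152 152]
 [167 162 163 148 111 118 125 128 135 136 132 126 122 122 141 171 172 171
  167 151 133 132 138 137 134 135 134 133 133 135 136 138 141 136 145 160]
 [160 161 163 146 100  97 103 107 108 108 107 105 102 109 142 171 172 171
  172 172 172 170 163 158 157 156 156 157 156 156 155 159 165 174 171 171]
 [141 158 164 161 141 111 108 108 109 109 110 121 134 148 175 181 179 176
  173 172 173 173 172 173 174 173 173 176 184 191 192 195 195 195 194 194]
 [122 129 141 153 163 166 166 163 169 180 190 197 197 196 196 196 195 193
  191 185 175 171 171 171 171 170 171 172 179 187 191 193 191 193 193 192]]
```

The knob is back at its seated pixel position, within 0.5 px. Now shut the tap.

```bash
python3 -m jog '[20,0,0,0,32, 40,0,0,0,32, 60,0,0,0,32, 80,0,0,0,32, 92,0,0,0,32]'; python3 -m jog '[4,0,0,0,32, 4,0,0,0,32, 4,0,0,0,0, 4,0,0,0,0, 4,0,0,0,0]'; python3 -m jog '[0,0,0,0,0, 0,0,0,0,0, 0,0,0,0,0, 0,0,0,0,0, 0,0,0,0,0]'; python3 -m jog '[0,0,0,-8,0, 0,0,0,-16,0, 0,0,0,-24,0, 0,0,0,-32,0, 0,0,0,-40,0]'; python3 -m jog '[0,0,0,-8,0, 0,0,0,-16,0, 0,0,0,-24,0, 0,0,0,-32,0, 0,0,0,-40,0]'; python3 -m jog '[0,0,0,-5,0, 0,0,0,-10,0, 0,0,0,-13,0, 0,0,0,-13,0, 0,0,0,-13,0]'; python3 - <<'E'
from h import *
M=rot();print(np.degrees(np.arctan2(M[1,1],M[0,1])))
E
```

```text
time_s: 62.65
eef_pos: [0.5713, -0.0254, 0.0944]
eef_rot: [-0.135, -0.693, -0.136, 0.695]
wrist_force: [-0.3, -0.6, 0.0]
opening: 0.32
time_s: 63.15
eef_pos: [0.5725, -0.0259, 0.0935]
eef_rot: [0.135, 0.695, 0.135, -0.693]
wrist_force: [0.7, -0.4, 3.0]
opening: 0.106
time_s: 63.65
eef_pos: [0.5725, -0.0259, 0.0935]
eef_rot: [0.135, 0.695, 0.135, -0.693]
wrist_force: [0.8, 1.2, 6.6]
opening: 0.105
time_s: 64.15
eef_pos: [0.5724, -0.0258, 0.0935]
eef_rot: [0.366, 0.606, 0.366, -0.604]
wrist_force: [-0.2, 1.9, 5.8]
opening: 0.104
time_s: 64.65
eef_pos: [0.5723, -0.0258, 0.0935]
eef_rot: [0.551, 0.444, 0.55, -0.443]
wrist_force: [-1.9, 1.3, 7.5]
opening: 0.104
time_s: 65.15
eef_pos: [0.5726, -0.0263, 0.0935]
eef_rot: [0.597, 0.38, 0.596, -0.38]
wrist_force: [0.9, 0.1, 5.9]
opening: 0.101
25.012604135406328
```

```bash
python3 -m jog '[0,0,0,0,35, 0,0,0,0,35, 0,0,0,0,35, -15,0,0,0,35, -40,0,0,0,35]';  python3 -m jog '[-25,0,0,0,35, -50,0,0,0,35, -60,0,0,0,35, -60,0,0,0,35, -60,0,0,0,35]'; python3 - <<'E'
from h import *
print(delta([.6410,-.1175,.065],75),status.get_obs()["q"].round(2))
o=np.zeros((600,800,3),np.uint8)
o[:600,:700]=cv2.resize(optics.camera("side")[180:288,265:391,::-1],(700,600),interpolation=cv2.INTER_CUBIC)
cv2.imwrite("pics/b4.png",o[:,:700])
E
```

```text
time_s: 65.65
eef_pos: [0.5701, -0.0255, 0.1315]
eef_rot: [0.595, 0.379, 0.598, -0.38]
wrist_force: [0.2, -0.2, 0.7]
opening: 0.35
time_s: 66.15
eef_pos: [0.5711, -0.0257, 0.1916]
eef_rot: [0.596, 0.38, 0.597, -0.38]
wrist_force: [0.2, -0.6, -0.2]
opening: 0.35
(array([126.5,  24.5, 112.8]), np.float64(-49.95820313954505)) [-0.25  0.21  1.65 -0.    1.28 -0.69]
```

View pics/b4.png

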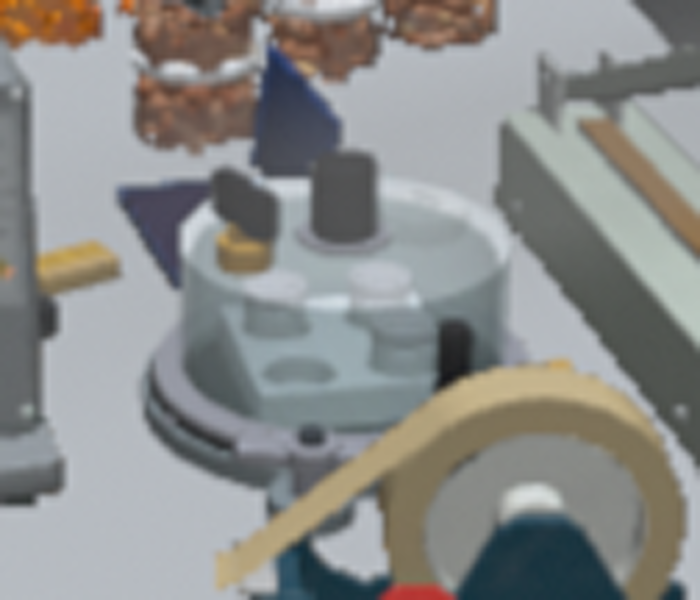

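The bell is seated, the wing lies crosswise (tap shut), and the pots are visible upright inside. The lever post top is at px ≈(347,239). Now the lever.

```bash
python3 -m jog '[0,7,30,0,35, 0,14,60,0,35, 0,20,90,0,35, 0,24.5,113,0,35, 0,24.5,113,0,35]'; python3 -m jog '[0,0,0,-8,35, 0,0,0,-16,35, 0,0,0,-24,35, 0,0,0,-32,35, 0,0,0,-40,35]'; python3 -m jog '[0,0,0,-8,35, 0,0,0,-10,35, 0,0,0,-10,35, 0,0,0,-10,35, 0,0,0,-10,35]'; python3 - <<'E'
from h import *
print(proj("side",[.641,-.1175,.09]),delta([.6410,-.1175,.0655],75))
print(optics.camera("side")[236:250:2,335:360].mean(2).astype(int))
E
```

```text
time_s: 66.7
eef_pos: [0.6419, -0.1203, 0.19]
eef_rot: [0.595, 0.38, 0.597, -0.381]
wrist_force: [0.0, -0.4, -0.2]
opening: 0.35
time_s: 67.2
eef_pos: [0.6404, -0.1167, 0.1906]
eef_rot: [0.69, 0.151, 0.692, -0.15]
wrist_force: [-0.7, -0.3, -1.3]
opening: 0.347
time_s: 67.7
eef_pos: [0.6413, -0.1174, 0.1917]
eef_rot: [0.701, 0.092, 0.701, -0.092]
wrist_force: [-0.4, 1.0, 0.5]
opening: 0.351
(np.float64(347.1623391652211), np.float64(237.45782947193888)) (array([ 1.262e+02, -2.000e-01, -1.000e-01]), np.float64(0.005543698830933863))
[[143 141 142 142 144 142 136 128 122 122 122 123 124 122 121 119 117 115
  113 122 142 161 183 185 184]
 [136 139 138 138 136 136 136 133 110  76  62  60  60  68  92 115 116 112
  110 118 140 165 185 185 185]
 [126 128 128 129 127 125 122 115 100  50  44  46  46  45  55  82 104 108
  109 116 130 144 165 178 184]
 [123 121 119 119 122 125 129 125 100  47  39  37  39  39  52  78  92  93
   99 113 132 146 154 159 171]
 [132 136 137 136 135 130 127 117  87  41  34  36  36  35  51  76  85  85
   84  97 128 148 154 153 157]
 [129 130 130 131 131 129 126 116  85  38  29  33  29  29  50  78  91 101
  128 151 159 165 164 158 160]
 [156 154 150 147 145 146 146 132  86  34  31  51 100 142 151 163 171 172
  171 172 171 171 171 172 171]]
```

```bash
python3 -m jog '[30,0,0,0,35, 60,0,0,0,35, 90,0,0,0,35, 115,0,0,0,35, 126,0,0,0,35]'; python3 -m jog '[0,0,0,0,35, 0,0,0,0,0, 0,0,0,0,0, 0,0,0,0,0, 0,0,0,0,0]'; python3 -m jog '[0,-8,-0.5,8,0, 0,-15,-2,16,0, 0,-22,-5,24,0, 0,-29,-8,32,0, 0,-35,-13,40,0]'; python3 -m jog '[0,-8,-0.5,8,0, 0,-15,-2,16,0, 0,-22,-5,24,0, 0,-29,-8,32,0, 0,-35,-13,40,0]';  python3 -m jog '[0,-5,0,5,0, 0,-10,-1,10,0, 0,-12,-1,12,0, 0,-12,-1,12,0, 0,-12,-1,12,0]'
```

```text
time_s: 68.25
eef_pos: [0.6397, -0.1171, 0.0632]
eef_rot: [0.699, 0.093, 0.703, -0.092]
wrist_force: [0.0, 1.0, -0.2]
opening: 0.351
time_s: 68.75
eef_pos: [0.6424, -0.1188, 0.0678]
eef_rot: [0.702, 0.092, 0.7, -0.093]
wrist_force: [-2.2, -4.1, 1.8]
opening: 0.141
time_s: 69.25
eef_pos: [0.6208, -0.149, 0.0678]
eef_rot: [0.627, 0.328, 0.626, -0.328]
wrist_force: [-2.1, -3.4, 1.7]
opening: 0.139
time_s: 69.75
eef_pos: [0.584, -0.1592, 0.0678]
eef_rot: [-0.477, -0.522, -0.476, 0.523]
wrist_force: [-4.6, -5.7, 2.8]
opening: 0.141
time_s: 70.25
eef_pos: [0.5719, -0.157, 0.0678]
eef_rot: [-0.422, -0.568, -0.42, 0.569]
wrist_force: [-7.7, -6.0, 4.5]
opening: 0.143
```

```bash
python3 -m jog '[0,-2,0,2,0, 0,-4,0,3,0, 0,-4,0,3,0, 0,-4,0,3,0, 0,-4,0,3,0]'; python3 -m jog '[0,4,0,0,35, 0,4,0,0,35, 0,4,0,0,35, -15,4,0,0,35, -40,4,0,0,35]';  python3 -m jog '[-30,0,0,0,60, -70,0,0,0,60, -110,0,0,0,60, -150,0,0,0,60, -180,0,0,0,60]'; python3 - <<'E'
from h import *
print(status.get_obs()["wrist_force"])
o=np.zeros((480,800,3),np.uint8)
o[:,:400]=cv2.resize(optics.camera("side")[180:300,265:365,::-1],(400,480),interpolation=cv2.INTER_CUBIC)
t=optics.camera("top");o[:300,400:]=cv2.resize(t[130:220,240:360,::-1],(400,300),interpolation=cv2.INTER_CUBIC)
cv2.imwrite("pics/b5.png",o)
E
```

```text
time_s: 70.75
eef_pos: [0.5717, -0.156, 0.0681]
eef_rot: [0.408, 0.581, 0.403, -0.578]
wrist_force: [8.6, -4.9, -4.9]
opening: 0.14
time_s: 71.25
eef_pos: [0.5705, -0.155, 0.1057]
eef_rot: [-0.404, -0.578, -0.407, 0.58]
wrist_force: [0.1, -0.6, 0.1]
opening: 0.353
time_s: 71.75
eef_pos: [0.5724, -0.1559, 0.2908]
eef_rot: [0.407, 0.58, 0.405, -0.578]
wrist_force: [1.0, 0.2, 0.7]
opening: 0.603
[0.9620108  0.21170903 0.65273937]
```

View pics/b5.png

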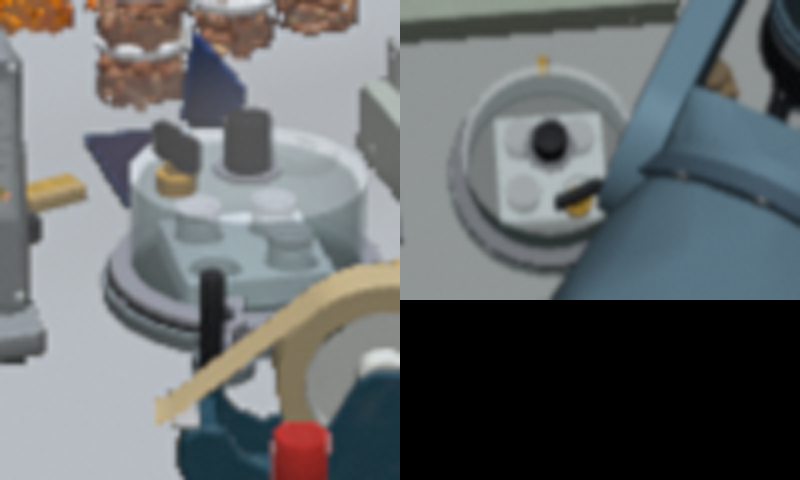

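The bell is seated, the tap wing is crosswise, and the lever post is at its locked stop (side px ≈(318,250)). The robot is clear. Handing in.

```bash
python3 -c "
from bench import hand_in;print(hand_in())"
```

```text
the job is handed in; nothing more can be done
None
```

I handed the job in at about 72 s on the robot's clock; the hand-in reports no verdict, so the outcome below is my own reading. I swung the lever open, opened the tap, and stood the bell on the mat. Three pots were present, and each went into its own pocket. I then put the bell back with the tap open, shut the tap, and swung the lever to its locked stop.

**Last checks:**
- **Bell:** seated upright, its knob within about 0.5 px of where it started in the side view.
- **Pots:** all three are in their pockets at equal height. The third touched its bore wall lightly on the way in (2.7 N sideways) but dropped home.
- **Tap:** the wing is crosswise in both views, so it is shut.
- **Lever:** it swung about 93° by my measure, and a further push did not move it, so I take it to be at the stop.
- **Robot:** about 0.2 m above the post and touching nothing.

**Disagreements:**
- At the start the two camera views differed by up to about 1 cm in y on the pots and knob, and by about 2 cm on the tap wing. I mostly trusted the top view, and the grasps confirmed it.
- The side camera also reads about 0.8 px to the left throughout, which I allowed for.

I viewed 16 pictures, two past the budget. I saw no pot get knocked and no grip slacken. I did not touch the orange look-alikes or the bystanders, though I did not measure the bystanders' positions again at the end.

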